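# Pile the square coasters in the caddy drawer

## Robot

A 6-joint arm with a two-finger parallel gripper is mounted at the origin on the work surface. World frame = base frame: x ahead of the robot, y to its left, z up, the work surface at z = 0. Lengths are in m, angles in rad, forces in N, time in s.
With the tool pointing down it reaches from about 0.325 to 0.925 m from the base axis. Payload 3.1 kg.
Tool frame: the origin (TCP) lies on the centre line of the jaws, within the pads' length; the fingertips stand 11 mm ahead of it and the grasp point (between the pads) lies 8 mm behind it; z points along the fingers, y is the line along which they close (so a half turn about z gives the same grasp; the last joint's range is limited). The gripper opens to 85 mm and grips with 20 to 120 N. Pads are 22 mm wide; open, the fingers measure 114 mm over their backs; the gripper's body (76 mm by 85 mm) begins 54 mm behind the grasp point. The pads swing forward as they close: fully open they stand 13 mm farther back than shut.
Start: joints at [1.029, 0.217, 1.613, -0, 1.311, -0.112], TCP at [0.26, 0.568, 0.242] pointing down, gripper open.
Joint ranges: [-2.75, 2.75], [-0.78, 2.1], [0.31, 2.55], [-1.13, 4.27], [0.13, 2.63], [-2.58, 2.58]. Speed limits (rad/s): [2.79, 2.79, 3.14, 3.14, 3.14, 3.14].

## Interface

Orientations are given as a rotation vector (axis times angle).
In Python, from station import ctrl, read_camera, camera_info gives the robot as it stands.
- The arm moves only by the tool drive_tool, never from a script. Its argument "plan" is a list of rows, each an object of numbers: "dx", "dy", "dz": the shift along the world's x, y, z in m; "twist": the turn about the world's z in rad. A call has 1 to 12 rows; each row shifts and turns the commanded pose from where the row before left it; what a row does not reach is not made up. A row lasts 1/8 s, in which the tool goes at most 62.5 mm and 10.7 degrees, less where a joint would pass 70% of its speed; a pose out of reach is approached as far as the arm can. A call is refused whole if a number of a shift passes 0.0625 or a number of a turn 0.188, either way. A call with a gripper value outside its range is refused whole. "hand" is the opening, from 0 (shut) to 1 (fully open), set as the call begins (left out, the last holds). The fingers move at their own pace and stop on an object; "squeeze" is the grip in N (left out, the last holds). Time passes only in rows, so rows that do not move let the fingers close. It gives the time, the measured TCP pose, the force, the opening and the grip force at its end, in the units of the state.
- ctrl.sense(): the state, without advancing time (a new reading comes with each control period).
- read_camera(name): name is "side" or "top"; returns (picture, depth): 420x560x3 uint8, red, green, blue; 420x560 float32, m along the optical axis (not along the pixel's ray), 0 where there is no reading.
- camera_info(name): a dict with "mtx" (3x3 intrinsics, pixels), "position" and "orientation" of the camera in the world. Camera axes: x right, y down, z forward; pixel columns grow to the right and rows downward; lengths in m; the calibration is good to about 2 mm. A picture is of the moment at which its call begins. camera_info takes no time and is no camera call.
- ctrl.hand_in(): hands the job in; it is judged then, once.
The state is a dict: "clock": time; "joint_pos": joint angles; "joint_vel": joint speeds; "tau": joint torques, N m; "tool_pos": TCP position; "tool_rot": TCP orientation; "contact_force": force on the tool from outside, world axes, zero at the start; "moment": the same for the moment, N m; "finger_gap": opening from 0.0 (shut) to 1.0 (fully open); "grasp_force": force on a finger pad.
Only numpy, scipy, OpenCV 4.12 (cv2) and the standard library are available. Lean on these libraries where they do the work, as an engineer would, in place of code of your own. Each camera call takes 0.05 s, during which the arm holds its last target. There are 200 camera calls.

## Task

Put the square coasters away in their caddy: pull the drawer fully open by its bar handle, slide the coaster from the low ledge squarely onto the one lying in the drawer, then slide the coaster from the high ledge squarely on top, so that the edges of all three line up. Then push the drawer fully shut with the pile in it. Slide the coasters without lifting or tipping them, and leave the other things on the bench where they are.

Things in the scene. Friction and masses are not known exactly. Their poses are not given: they have to be found in the camera images.
- caddy: Fixed grey coaster caddy, 344 wide, 266 deep, 72 mm high: a low and a high ledge either side of an open well 104 mm wide (y -52 to +52 mm), and a housing behind. Origin on the bench in the middle of the well; x points away from the robot into the housing, y left, z up.
- low_ledge (a point): Centre of the left ledge's flat top, 120 mm wide (caddy y +52 to +172), 140 mm deep (x -90 to +50), at z 29 mm. At its rear edge stands the housing's upright front face, a fence up to z 68.
- high_ledge (a point): Centre of the right ledge's flat top, 120 mm wide (caddy y -172 to -52), 140 mm deep (x -90 to +50), at z 46 mm. At its rear edge stands the same fence, up to z 68.
- mouth (a point): Bottom centre of the housing's mouth, caddy x +50, z 12 mm (drawer floor height). The mouth is 124 mm wide and open up to z 68 mm, below a 4 mm clear acrylic roof that reaches back to x +176.
- drawer (a joint): Drawer, m: 0 shut, 0.110 fully open at its stop, opens along caddy -x (towards the robot), about 2 N. A sideless wooden tray, 101 mm wide, floor at z 12 mm, 10 mm lips front and back 104 mm apart; fully open they are centred on the caddy origin, so the pile's rear edge is level with the fence. One coaster's top is then 1 mm below the low ledge, two are 2 mm below the high ledge.
- handle (a point): Middle of the drawer's dark steel handle, a round bar 10 mm thick, 68 mm long along caddy y, at z 37 mm, 76 mm in front of the drawer's front lip, free to pinch or hook from above; legs at both ends slope down to the drawer.
- coaster_in: Square flat coaster 100 x 100 x 16 mm, cork below with an aluminium top, 0.15 to 0.31 kg, too wide to grasp: push its edges. Origin at the centre of its underside, x and y parallel to its sides, z up. This one lies in the drawer (underside at z 12 mm), with about 2 mm play each way.
- coaster_low: Square flat coaster 100 x 100 x 16 mm, cork below with an aluminium top, 0.15 to 0.31 kg, too wide to grasp: push its edges. Origin at the centre of its underside, x and y parallel to its sides, z up. This one starts on the low, left ledge, a little crooked and off the fence.
- coaster_high: Square flat coaster 100 x 100 x 16 mm, cork below with an aluminium top, 0.15 to 0.31 kg, too wide to grasp: push its edges. Origin at the centre of its underside, x and y parallel to its sides, z up. This one starts on the high, right ledge, a little crooked and off the fence.
- jar: Cork-topped glass jar, 84 mm across, 114 mm high, bystander; origin under its centre.
- planter: White cloud-shaped ceramic planter, 80 x 152 x 75 mm, with leaves up to 120 mm, bystander; origin under its centre, long side along y.
- remote: Black aircon remote, 150 x 46 x 18 mm, lying flat, bystander; origin under its centre, long side along x.
- round_coaster: Round aluminium coaster, 96 mm across, 6 mm thick, bystander; origin under its centre.
- mug: White mug, 80 mm across, 85 mm high, bystander; origin under its centre.
Things that resemble listed ones, but are neither listed nor needed, are in the scene too. What is shaped like the coaster_high but black, green or orange is not meant.

How it is judged:
On the way, in this order (a step that is already met when the one before it is completed fails the run):
1. the drawer is pulled fully open (within 8 mm of its stop) (value of joint drawer above 0.102 m), for 0.1 s.
2. with the drawer still open, the low ledge's coaster lies squarely on the one in the drawer (centres within 10 mm, sides within 0.1 rad) (horizontal distance between coaster_low and coaster_in below 0.01 m and z of coaster_low in the frame of coaster_in between 0.012 and 0.02 m and (angle between the x axis of coaster_low and the x axis of coaster_in, either way round below 0.1 rad or angle between the x axis of coaster_low and the y axis of coaster_in, either way round below 0.1 rad) and value of joint drawer above 0.09 m), for 0.2 s.
3. with the drawer still open, the high ledge's coaster lies squarely on top (centres within 10 mm, sides within 0.1 rad) (horizontal distance between coaster_high and coaster_low below 0.01 m and z of coaster_high in the frame of coaster_low between 0.012 and 0.02 m and (angle between the x axis of coaster_high and the x axis of coaster_low, either way round below 0.1 rad or angle between the x axis of coaster_high and the y axis of coaster_low, either way round below 0.1 rad) and value of joint drawer above 0.09 m), for 0.2 s.
At the end, for the whole second after the job is handed in: The drawer is shut (within 10 mm) with the three coasters at rest in it in one pile: the drawer's own at the bottom, then the low ledge's, then the high ledge's; neighbouring centres within 10 mm, top and bottom within 12 mm, sides parallel within 0.1 rad (value of joint drawer below 0.01 m and horizontal distance between coaster_low and coaster_in below 0.01 m and z of coaster_low in the frame of coaster_in between 0.012 and 0.02 m and (angle between the x axis of coaster_low and the x axis of coaster_in, either way round below 0.1 rad or angle between the x axis of coaster_low and the y axis of coaster_in, either way round below 0.1 rad) and horizontal distance between coaster_high and coaster_low below 0.01 m and z of coaster_high in the frame of coaster_low between 0.012 and 0.02 m and (angle between the x axis of coaster_high and the x axis of coaster_low, either way round below 0.1 rad or angle between the x axis of coaster_high and the y axis of coaster_low, either way round below 0.1 rad) and horizontal distance between coaster_high and coaster_in below 0.012 m and x of coaster_in in the frame of caddy above 0.095 m and height (world z) of coaster_in below 0.016 m and linear speed of each of coaster_in, coaster_low, coaster_high below 0.02 m/s); the robot touches nothing.
It fails at once if a coaster is lifted (its underside above 75 mm) or tipped by more than 0.35 rad (height (world z) of any of coaster_in, coaster_low, coaster_high above 0.075 m or angle between any of coaster_in, coaster_low, coaster_high's own z axis and vertical above 0.35 rad).
It fails at once if a bystander is moved by more than 30 mm or knocked over (distance of any of jar, planter, remote, round_coaster, mug from where it was at the start of the episode above 0.03 m or angle between any of jar, planter, remote, round_coaster, mug's own z axis and vertical above 0.5 rad).
It also fails if it takes over 72 s, if anything falls off the work surface, if the arm or the gripper's body presses on something with over 40 N, if the wrist force passes 120 N, or if a joint passes its speed limit or range.

## Working session

There is one attempt and no reset: what is moved stays moved. The work goes in short steps, Python scripts to look and compute and a tool call to move; the robot and the scene stay as the last step left them, time stands still between calls to the robot, and variables do not carry over. Pictures are saved under pics/ and viewed, at most 10 in all, crops included, and the job is handed in when it is done.

Besides the shell and the picture viewer there is one more tool, called after "Emit:" as name(argument=value, ...), one argument or row to a line, values as JSON. drive_tool: Moves the arm, as the interface text tells. Its arguments: {"type":"object","properties":{"plan":{"type":"array","items":{"type":"object","properties":{"dx":{"type":"number"},"dy":{"type":"number"},"dz":{"type":"number"},"twist":{"type":"number"}}}},"hand":{"type":"number"},"squeeze":{"type":"number"}},"required":["plan"]}

```bash
mkdir -p pics; cat > h.py <<'E'
import numpy as np, cv2
from scipy.spatial.transform import Rotation as R
from station import ctrl, read_camera, camera_info
def cam(n):
    c=camera_info(n); o=np.array(c["orientation"],float)
    Rm=R.from_rotvec(o).as_matrix() if o.size==3 else o
    return np.array(c["mtx"]),np.array(c["position"]),Rm
def pts(n,d):
    K,p,Rm=cam(n); v,u=np.indices(d.shape)
    c=np.stack([(u-K[0,2])/K[0,0]*d,(v-K[1,2])/K[1,1]*d,d],-1)
    return c@Rm.T+p
def ray(n,uv,z):
    K,p,Rm=cam(n); uv=np.atleast_2d(uv).astype(float)
    r=np.c_[(uv[:,0]-K[0,2])/K[0,0],(uv[:,1]-K[1,2])/K[1,1],np.ones(len(uv))]@Rm.T
    return p+r*((z-p[2])/r[:,2])[:,None]
def save(n,name):
    im,d=read_camera(n); cv2.imwrite(f"pics/{name}.png",im[:,:,::-1]); np.savez(f"pics/{name}.npz",im=im,d=d); return im,d
E
python3 - <<'E'
from h import *
for n in("top","side"):
    save(n,n+"0"); print(n,camera_info(n))
print(ctrl.sense())
a=cv2.imread("pics/top0.png");b=cv2.imread("pics/side0.png")
E
```

```text
top {'mtx': array([[402.44679746,   0.        , 275.49289827],
       [  0.        , 402.44679746, 206.08314631],
       [  0.        ,   0.        ,   1.        ]]), 'position': array([3.73047486e-01, 9.96188529e-04, 1.42530223e+00]), 'orientation': array([-2.1546071 ,  2.20111911, -0.13031302])}
side {'mtx': array([[452.35002399,   0.        , 281.30314219],
       [  0.        , 452.35002399, 210.36459685],
       [  0.        ,   0.        ,   1.        ]]), 'position': array([-0.21567081, -0.92228214,  0.87062308]), 'orientation': array([-2.08089277,  0.71792846, -0.37464953])}
{'clock': 0.1, 'joint_pos': array([ 1.02879478e+00,  2.17691471e-01,  1.61480254e+00,  2.03502798e-06,
        1.31129910e+00, -1.12219935e-01]), 'joint_vel': array([-0.00317468, -0.00152042, -0.00377152, -0.00056099, -0.00012092,
        0.00079868]), 'tau': array([-1.37603565e-03, -3.98078871e+01, -3.04966950e+01, -2.21486266e-04,
        4.31083550e-03,  2.81529168e-05]), 'tool_pos': array([0.26003621, 0.56754267, 0.24107584]), 'tool_rot': array([-0.66976484, -3.06864061,  0.00327145]), 'contact_force': array([-0.07076032, -0.16943601, -1.49268872]), 'moment': array([ 0.02642601, -0.00333459, -0.01055427]), 'grasp_force': 0.0, 'finger_gap': 0.9982589095494305}
```

View pics/top0.png

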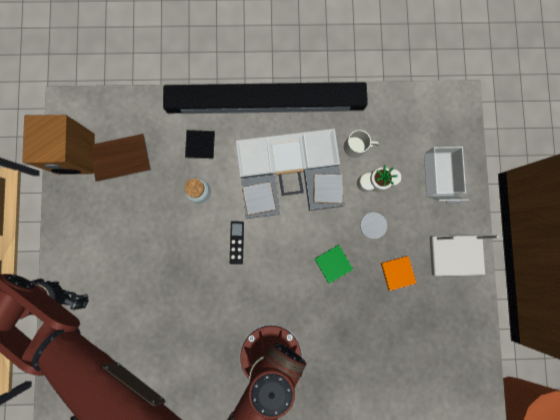

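View pics/side0.png

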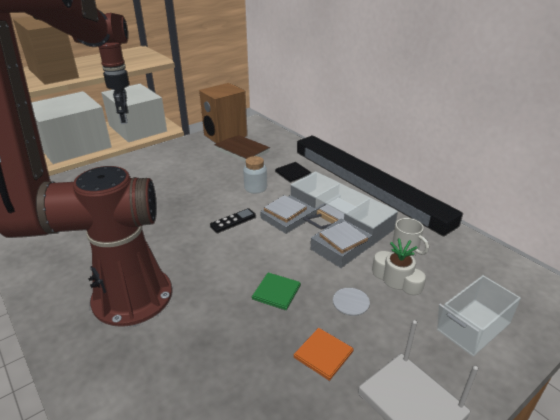

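Top view: caddy at about (290,170), with its low-ledge coaster at (259,198), high-ledge coaster at (325,188), and handle at about (291,185). The lookalikes are the black (200,144), green (333,264) and orange (399,273) squares, the round coaster (373,225) and the dark board (120,157). I choose the two aluminium squares on the ledges and check them in a crop.

```bash
python3 - <<'E'
from h import *
z=np.load("pics/top0.npz");im,d=z["im"],z["d"];P=pts("top",d)
y=np.load("pics/side0.npz")
c=cv2.resize(im[120:225,225:350],None,fx=6,fy=5.7,interpolation=cv2.INTER_CUBIC)
cv2.imwrite("pics/c1.png",c[:,:,::-1])
roi=np.zeros(d.shape,bool);roi[115:225,225:350]=1
for lo,hi,nm in((.064,.09,"housing/roof"),(.052,.067,"high coaster"),(.036,.052,"low coaster+highledge"),(.022,.036,"lowledge")):
    m=(roi&(P[...,2]>lo)&(P[...,2]<hi)).astype(np.uint8)
    n,l,s,cc=cv2.connectedComponentsWithStats(m)
    for i in range(1,n):
        if s[i,4]>60:
            q=P[l==i]; r=cv2.minAreaRect((q[:,:2]*1000).astype(np.float32))
            print(nm,s[i],np.round(cc[i]),"zmed",np.median(q[:,2]).round(4),np.round(r[0],1),np.round(r[1],1),round(r[2],1))
g=P[120:225:6,236:346:7,2];print((g*1000).round().astype(int))
E
```

```text
housing/roof [ 236  129  104   49 3626] [287. 153.] zmed 0.0718 [694.5 -70.8] [128.2 344.5] 6.2
high coaster [313 174  30  30 807] [328. 189.] zmed 0.0613 [ 569.1 -207.4] [ 99.5 100.5] 86.2
low coaster+highledge [305 166  39  44 589] [319. 186.] zmed 0.0454 [ 574.5 -195.5] [142.  120.6] 5.7
low coaster+highledge [242 182  34  33 825] [259. 198.] zmed 0.0444 [542.  32.] [100.3  99.8] 9.8
low coaster+highledge [281 187  23   9  69] [292. 193.] zmed 0.0408 [561.4 -83.9] [22.3 76.7] 11.0
lowledge [241 173  39  46 541] [263. 193.] zmed 0.0288 [553.7  26.2] [147.1 121.8] 5.9
[[   1   -2   -1   -1   -4   -2    6    2    0    0   -2   -1    5    3
     4    1]
 [   2    1   -2   -2   -1    2    1   -3   -1    6    1   -2    1 1425
     7   -1]
 [   0   -2   -4   -3   -2    4    4    4   -4    0   -1   67   73   70
    72   -3]
 [  -4   -4   -2   69   69   71   71   66   73   73   71   72   73   73
    69    2]
 [  68   71   70   72   68   67   75   70   73   68   72   73   72   74
    72   -5]
 [   5   69   70   71   70   74   73   75   73   72   73   70   71   69
    76   -6]
 [  -5   70   
[... 306 characters left out ...]
3   43
    49    3]
 [  -4   29   21   31   31   25    0   -4    5   32   45   50   61   58
    65   61]
 [   3   28   47   46   40   31   -1    1    2    0   28   48   65   58
    62   58]
 [   3   39   43   40   45   42    2   -2   46   47    4   44   60   62
    61   59]
 [   1   -4   43   41   42   43   -6    3    4    6   -5   44   57   62
    59   63]
 [   2   -1   46   50   42   43   32    1    1    2   -3   46   45   51
    44   45]
 [  -4    2   44   47   45   39   30    0   -1    2    3    4   -7    0
    -3    3]
 [   0   -1   27   27   26   -1   -1    0   -1    3   -2    4   -7    1
     3   -4]
 [  18   16   -2   -5    3   -6    4    0    0    1   -4    1   -1   -4
     2   -2]]
```

View pics/c1.png

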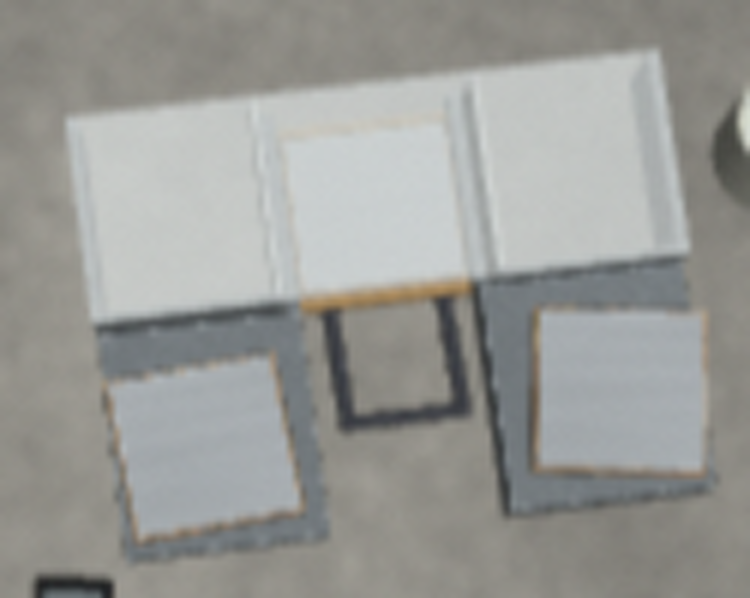

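The crop shows aluminium-topped cork squares on both ledges, at crop (205,447) and (620,388), with the bar at crop (405,418). Caddy yaw is about 0.103 and its origin is about (0.583,-0.082). I'll move above the handle.

Emit:
drive_tool(
  plan=[
    {"dx": 0.015,"dy": -0.033,"twist": -0.052},
    {"dx": 0.015,"dy": -0.033,"twist": -0.052},
    {"dx": 0.015,"dy": -0.033,"twist": -0.052},
    {"dx": 0.015,"dy": -0.033,"twist": -0.052},
    {"dx": 0.015,"dy": -0.033,"twist": -0.052},
    {"dx": 0.015,"dy": -0.033,"twist": -0.052},
    {"dx": 0.015,"dy": -0.033,"twist": -0.052},
    {"dx": 0.015,"dy": -0.033,"twist": -0.052},
    {"dx": 0.015,"dy": -0.033,"twist": -0.052},
    {"dx": 0.015,"dy": -0.033,"twist": -0.052},
  ],
  hand=0.6,
  squeeze=40,
)

```text
$.plan[0]: bad value
```

Emit:
drive_tool(
  plan=[
    {"dx": 0.015,"dy": -0.033,"twist": -0.052},
    {"dx": 0.015,"dy": -0.033,"twist": -0.052},
    {"dx": 0.015,"dy": -0.033,"twist": -0.052},
    {"dx": 0.015,"dy": -0.033,"twist": -0.052},
    {"dx": 0.015,"dy": -0.033,"twist": -0.052},
    {"dx": 0.015,"dy": -0.033,"twist": -0.052},
    {"dx": 0.015,"dy": -0.033,"twist": -0.052},
    {"dx": 0.015,"dy": -0.033,"twist": -0.052},
    {"dx": 0.015,"dy": -0.033,"twist": -0.052},
    {"dx": 0.015,"dy": -0.033,"twist": -0.052},
    {},
  ],
)

```text
$.plan[0]: bad value
```

```bash
cat >> h.py <<'E'
O=np.array([.5828,-.0824]);YAW=.1035;C,S=np.cos(YAW),np.sin(YAW)
def c2w(x,y): return O+np.array([C*x-S*y,S*x+C*y])
def w2c(p): q=np.asarray(p)[...,:2]-O; return np.stack([C*q[...,0]+S*q[...,1],-S*q[...,0]+C*q[...,1]],-1)
def st():
    s=ctrl.sense();r=R.from_rotvec(s["tool_rot"]).as_matrix()
    print("t",round(s["clock"],2),"tcp",s["tool_pos"].round(4),"caddy",(w2c(s["tool_pos"])*1000).round(1),"yaw y-axis-caddy deg",np.degrees(np.arctan2(r[1,1],r[0,1])-YAW).round(1),"F",s["contact_force"].round(1),"gap",round(s["finger_gap"],3),"gf",round(s["grasp_force"],1),"q6",s["joint_pos"][[0,5]].round(2))
E
python3 - <<'E'
from h import *
st()
print("handle",(w2c(ray("top",[[292.5,193.3]],.042))*1000).round(1))
# bar centre from initial image: dark pixels
im=np.load("pics/top0.npz")["im"].astype(int)
m=np.zeros(im.shape[:2],np.uint8);m[170:200,276:306]=(im[170:200,276:306].max(2)<85)
v,u=np.nonzero(m);q=w2c(ray("top",np.c_[u,v],.04))*1000;print(len(q),q.min(0),q.max(0))
f=q[q[:,0]<-15];print(f.mean(0),f.min(0),f.max(0))
im,d=save("side","side1");P=pts("side",d);p=ctrl.sense()["tool_pos"]
m=(np.hypot(P[...,0]-p[0],P[...,1]-p[1])<.06)&(P[...,2]>.12)&(d>0);zz=P[m][:,2];print("tip z",np.sort(zz)[[5,20,60]],"tcp z",p[2])
E
```

```text
t 0.1 tcp [0.26   0.5675 0.2411] caddy [-253.9  679.8] yaw y-axis-caddy deg 59.4 F [-0.1 -0.2 -1.5] gap 0.998 gf 0.0 q6 [ 1.03 -0.11]
handle [[-26.3  -0.7]]
141 [-26.94971432 -52.60236998] [50.49718657 38.88331506]
[-22.61145172  -0.78068221] [-26.94971432 -35.67433255] [-15.12872142  35.6439309 ]
tip z [0.24643127 0.25380858 0.26557163] tcp z 0.241227986055637
```

Emit:
drive_tool(
  plan=[
    {"dx": 0.015,"dy": -0.033,"dz": 0,"twist": -0.052},
    {"dx": 0.015,"dy": -0.033,"dz": 0,"twist": -0.052},
    {"dx": 0.015,"dy": -0.033,"dz": 0,"twist": -0.052},
    {"dx": 0.015,"dy": -0.033,"dz": 0,"twist": -0.052},
    {"dx": 0.015,"dy": -0.033,"dz": 0,"twist": -0.052},
    {"dx": 0.015,"dy": -0.033,"dz": 0,"twist": -0.052},
    {"dx": 0.015,"dy": -0.033,"dz": 0,"twist": -0.052},
    {"dx": 0.015,"dy": -0.033,"dz": 0,"twist": -0.052},
    {"dx": 0.015,"dy": -0.033,"dz": 0,"twist": -0.052},
    {"dx": 0.015,"dy": -0.033,"dz": 0,"twist": -0.052},
  ],
  hand=0.6,
  squeeze=40,
)

```text
clock: 1.4
tool_pos: [0.4105, 0.237, 0.242]
tool_rot: [-1.439, -2.793, 0.0]
contact_force: [0.7, -0.6, -0.1]
finger_gap: 0.601
grasp_force: 0.0
```

Emit:
drive_tool(
  plan=[
    {"dx": 0.015,"dy": -0.033,"dz": 0,"twist": -0.052},
    {"dx": 0.015,"dy": -0.033,"dz": 0,"twist": -0.052},
    {"dx": 0.015,"dy": -0.033,"dz": 0,"twist": -0.052},
    {"dx": 0.015,"dy": -0.033,"dz": 0,"twist": -0.052},
    {"dx": 0.015,"dy": -0.033,"dz": 0,"twist": -0.052},
    {"dx": 0.015,"dy": -0.033,"dz": 0,"twist": -0.052},
    {"dx": 0.015,"dy": -0.033,"dz": 0,"twist": -0.052},
    {"dx": 0.015,"dy": -0.033,"dz": 0,"twist": -0.052},
    {"dx": 0.015,"dy": -0.033,"dz": 0,"twist": -0.052},
    {"dx": 0.015,"dy": -0.033,"dz": 0,"twist": -0.052},
    {"dx": 0,"dy": 0,"dz": 0,"twist": 0},
  ],
)

```text
clock: 2.78
tool_pos: [0.5609, -0.0939, 0.2419]
tool_rot: [2.11, 2.328, -0.001]
contact_force: [-0.3, 0.4, 0.2]
finger_gap: 0.594
grasp_force: 0.0
```

```bash
python3 - <<'E'
from h import *
st()
print("handle w",c2w(-.0228,-.0008))
im,d=save("side","side2");P=pts("side",d);p=ctrl.sense()["tool_pos"]
m=(np.hypot(P[...,0]-p[0],P[...,1]-p[1])<.06)&(P[...,2]>.12)&(d>0);zz=P[m][:,2];print("tip z",np.sort(zz)[[5,20,60]],"tcp z",p[2])
E
```

```text
t 2.77 tcp [ 0.5609 -0.0939  0.2419] caddy [-23.   -9.2] yaw y-axis-caddy deg -0.3 F [-0.3  0.4  0.2] gap 0.594 gf 0.0 q6 [-0.29 -0.39]
handle w [ 0.56020466 -0.08555131]
tip z [0.23546213 0.23971331 0.24847054] tcp z 0.24174782750264465
```

Emit:
drive_tool(
  plan=[
    {"dx": -0.001,"dy": 0.008,"dz": -0.03,"twist": 0.005},
    {"dx": 0,"dy": 0,"dz": -0.04,"twist": 0},
    {"dx": 0,"dy": 0,"dz": -0.04,"twist": 0},
    {"dx": 0,"dy": 0,"dz": -0.04,"twist": 0},
    {"dx": 0,"dy": 0,"dz": -0.035,"twist": 0},
    {"dx": 0,"dy": 0,"dz": -0.023,"twist": 0},
    {"dx": 0,"dy": 0,"dz": 0,"twist": 0},
  ],
)

```text
clock: 3.7
tool_pos: [0.5566, -0.082, 0.0319]
tool_rot: [-2.095, -2.333, 0.004]
contact_force: [0.0, 0.2, -0.3]
finger_gap: 0.601
grasp_force: 0.0
```

Emit:
drive_tool(
  plan=[
    {"dx": 0,"dy": 0,"dz": 0,"twist": 0},
    {"dx": 0,"dy": 0,"dz": 0,"twist": 0},
    {"dx": 0,"dy": 0,"dz": 0,"twist": 0},
    {"dx": 0,"dy": 0,"dz": 0,"twist": 0},
  ],
  hand=0,
  squeeze=40,
)

```text
clock: 4.2
tool_pos: [0.5584, -0.0841, 0.0359]
tool_rot: [-2.099, -2.335, 0.004]
contact_force: [-4.7, 0.1, 6.0]
finger_gap: 0.097
grasp_force: 39.1
```

Emit:
drive_tool(
  plan=[
    {"dx": -0.01,"dy": -0.001,"dz": 0,"twist": 0},
    {"dx": -0.01,"dy": -0.001,"dz": 0,"twist": 0},
    {"dx": -0.01,"dy": -0.001,"dz": 0,"twist": 0},
    {"dx": -0.01,"dy": -0.001,"dz": 0,"twist": 0},
    {"dx": -0.01,"dy": -0.001,"dz": 0,"twist": 0},
    {"dx": -0.01,"dy": -0.001,"dz": 0,"twist": 0},
    {"dx": -0.01,"dy": -0.001,"dz": 0,"twist": 0},
    {"dx": -0.01,"dy": -0.001,"dz": 0,"twist": 0},
    {"dx": -0.01,"dy": -0.001,"dz": 0,"twist": 0},
    {"dx": -0.01,"dy": -0.001,"dz": 0,"twist": 0},
    {"dx": -0.009,"dy": -0.001,"dz": 0,"twist": 0},
    {"dx": 0,"dy": 0,"dz": 0,"twist": 0},
  ],
)

```text
clock: 5.7
tool_pos: [0.4505, -0.0956, 0.0359]
tool_rot: [2.099, 2.335, -0.0]
contact_force: [-0.8, 0.5, 9.6]
finger_gap: 0.094
grasp_force: 40.9
```

```bash
python3 - <<'E'
from h import *
st()
E
```

```text
t 5.7 tcp [ 0.4505 -0.0956  0.0359] caddy [-132.9    0.5] yaw y-axis-caddy deg 0.1 F [-0.8  0.5  9.6] gap 0.094 gf 40.9 q6 [-0.36 -0.47]
```

Emit:
drive_tool(
  plan=[
    {"dx": -0.002,"dy": 0,"dz": 0,"twist": 0},
    {"dx": -0.002,"dy": 0,"dz": 0,"twist": 0},
    {"dx": 0,"dy": 0,"dz": 0,"twist": 0},
    {"dx": 0,"dy": 0,"dz": 0,"twist": 0},
  ],
)

```text
clock: 6.2
tool_pos: [0.4488, -0.0958, 0.0359]
tool_rot: [2.097, 2.332, 0.003]
contact_force: [4.1, -0.1, 5.6]
finger_gap: 0.094
grasp_force: 40.5
```

Emit:
drive_tool(
  plan=[
    {"dx": 0,"dy": 0,"dz": 0,"twist": 0},
    {"dx": 0,"dy": 0,"dz": 0,"twist": 0},
    {"dx": 0,"dy": 0,"dz": 0,"twist": 0},
    {"dx": 0,"dy": 0,"dz": 0.04,"twist": 0},
    {"dx": 0,"dy": 0,"dz": 0.05,"twist": 0},
    {"dx": 0,"dy": 0,"dz": 0.05,"twist": 0},
    {"dx": 0,"dy": 0,"dz": 0,"twist": 0},
  ],
  hand=0.6,
)

```text
clock: 7.08
tool_pos: [0.4494, -0.096, 0.1788]
tool_rot: [2.095, 2.33, 0.005]
contact_force: [-0.3, 0.0, 0.5]
finger_gap: 0.604
grasp_force: 0.0
```

```bash
cat >> h.py <<'E'
def squares(name):
    im,d=save("top",name);P=pts("top",d);roi=np.zeros(d.shape,bool);roi[110:230,225:350]=1
    cc=w2c(P)
    for lo,hi,xm in((.014,.036,40),(.036,.052,40),(.052,.068,45)):
        m=(roi&(P[...,2]>lo)&(P[...,2]<hi)&(cc[...,0]*1000<xm)&(im.min(2)>105)).astype(np.uint8)
        n,l,s,_=cv2.connectedComponentsWithStats(m)
        for i in range(1,n):
            if s[i,4]>200:
                r=cv2.minAreaRect((cc[l==i]*1000).astype(np.float32)); print(lo,s[i,4],"c",np.round(r[0],1),np.round(r[1],1),round(r[2],1),"z",np.median(P[l==i][:,2]).round(3))
    # edges by colour, ray onto given heights
    return im,d
E
python3 - <<'E'
from h import *
st(); im,d=squares("top3")
cv2.imwrite("pics/c3.png",cv2.resize(im[120:225,225:350],None,fx=6,fy=5.7,interpolation=cv2.INTER_CUBIC)[:,:,::-1])
E
```

```text
t 7.08 tcp [ 0.4494 -0.096   0.1788] caddy [-134.1    0.2] yaw y-axis-caddy deg 0.2 F [-0.3  0.   0.5] gap 0.604 gf 0.0 q6 [-0.36 -0.47]
0.014 1034 c [-25.4  61.7] [130.9 220.8] 0.1 z 0.028
0.036 260 c [  -5.8 -112.5] [ 91.3 119.5] 0.3 z 0.046
0.036 817 c [-26.6 118.1] [104.4  99.7] 3.9 z 0.044
0.052 799 c [ -26.2 -123. ] [ 97.5 101.2] 82.3 z 0.062
```

View pics/c3.png

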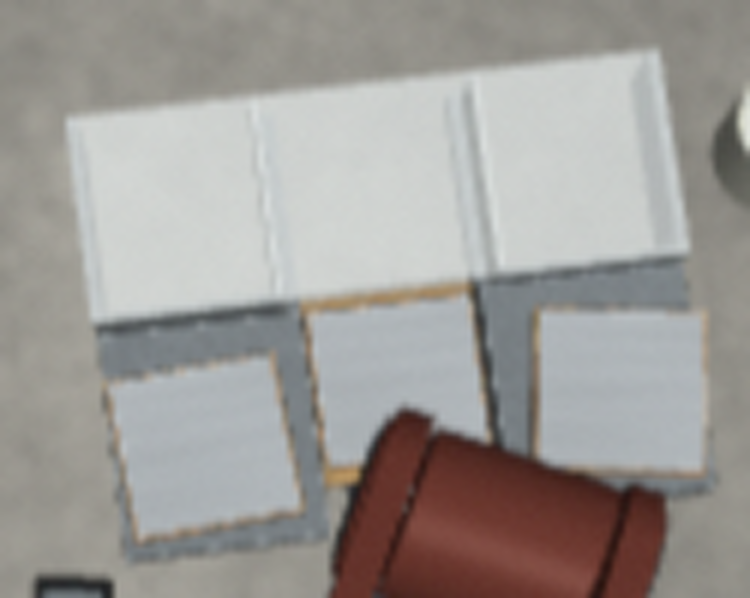

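Drawer open (front lip at crop (345,478)), with its own coaster at crop (400,380) and the ledge coasters unmoved. Next I go in front of the low coaster with the fingers spread along its front edge.

Emit:
drive_tool(
  plan=[
    {"dx": 0.002,"dy": 0.012,"dz": 0,"twist": -0.157},
    {"dx": 0.002,"dy": 0.012,"dz": 0,"twist": -0.157},
    {"dx": 0.002,"dy": 0.012,"dz": 0,"twist": -0.157},
    {"dx": 0.002,"dy": 0.012,"dz": 0,"twist": -0.157},
    {"dx": 0.002,"dy": 0.012,"dz": 0,"twist": -0.157},
    {"dx": 0.002,"dy": 0.012,"dz": 0,"twist": -0.157},
    {"dx": 0.002,"dy": 0.012,"dz": 0,"twist": -0.157},
    {"dx": 0.002,"dy": 0.012,"dz": 0,"twist": -0.157},
    {"dx": 0.002,"dy": 0.012,"dz": 0,"twist": -0.157},
    {"dx": 0.001,"dy": 0.012,"dz": 0,"twist": -0.157},
    {"dx": 0,"dy": 0,"dz": 0,"twist": 0},
  ],
)

```text
clock: 8.5
tool_pos: [0.4635, 0.0258, 0.1718]
tool_rot: [-3.136, -0.173, 0.008]
contact_force: [0.4, -0.3, 0.8]
finger_gap: 0.601
grasp_force: 0.0
```

```bash
python3 - <<'E'
from h import *
st();print(c2w(-.104,.118))
E
```

```text
t 8.5 tcp [0.4635 0.0258 0.1718] caddy [-107.5  119.9] yaw y-axis-caddy deg -89.6 F [ 0.4 -0.3  0.8] gap 0.601 gf 0.0 q6 [-0.1   1.37]
[0.46716533 0.02422375]
```

Emit:
drive_tool(
  plan=[
    {"dx": 0,"dy": 0,"dz": -0.04,"twist": 0},
    {"dx": 0,"dy": 0,"dz": -0.04,"twist": 0},
    {"dx": 0,"dy": 0,"dz": -0.04,"twist": 0},
    {"dx": 0,"dy": 0,"dz": -0.014,"twist": -0.006},
    {"dx": 0,"dy": 0,"dz": 0,"twist": 0},
    {"dx": 0,"dy": 0,"dz": 0,"twist": 0},
  ],
)

```text
clock: 9.25
tool_pos: [0.4668, 0.0249, 0.0417]
tool_rot: [3.137, 0.159, 0.004]
contact_force: [0.1, -0.9, -0.0]
finger_gap: 0.599
grasp_force: 0.0
```

```bash
python3 - <<'E'
from h import *
st()
E
```

```text
t 9.25 tcp [0.4668 0.0249 0.0417] caddy [-104.3  118.7] yaw y-axis-caddy deg -90.1 F [ 0.1 -0.9 -0. ] gap 0.599 gf 0.0 q6 [-0.1   1.37]
```

Emit:
drive_tool(
  plan=[
    {"dx": 0.006,"dy": 0.0006,"dz": 0,"twist": 0},
    {"dx": 0.006,"dy": 0.0006,"dz": 0,"twist": 0},
    {"dx": 0.005,"dy": 0.0005,"dz": 0,"twist": 0},
    {"dx": 0.005,"dy": 0.0005,"dz": 0,"twist": 0},
    {"dx": 0.005,"dy": 0.0005,"dz": 0,"twist": 0},
    {"dx": 0.005,"dy": 0.0005,"dz": 0,"twist": 0},
    {"dx": 0.004,"dy": 0.0004,"dz": 0,"twist": 0},
    {"dx": 0.003,"dy": 0.0003,"dz": 0,"twist": 0},
    {"dx": 0,"dy": 0,"dz": 0,"twist": 0},
  ],
)

```text
clock: 10.38
tool_pos: [0.5052, 0.029, 0.0404]
tool_rot: [3.138, 0.158, 0.002]
contact_force: [0.4, -0.4, 0.8]
finger_gap: 0.596
grasp_force: 0.0
```

```bash
python3 - <<'E'
from h import *
st();squares("top4")
E
```

```text
t 10.38 tcp [0.5052 0.029  0.0404] caddy [-65.7 118.9] yaw y-axis-caddy deg -90.2 F [ 0.4 -0.4  0.8] gap 0.596 gf 0.0 q6 [-0.08  1.39]
0.014 693 c [-4.5  8. ] [ 88.1 113.4] 0.6 z 0.028
0.036 431 c [ -25.5 -112.4] [118.4 130.5] 89.8 z 0.046
0.052 813 c [ -26.8 -123. ] [ 97.9 101. ] 81.7 z 0.061
```

Emit:
drive_tool(
  plan=[
    {"dx": 0.002,"dy": 0.0002,"dz": 0,"twist": 0},
    {"dx": 0.002,"dy": 0.0002,"dz": 0,"twist": 0},
    {"dx": 0.002,"dy": 0.0002,"dz": 0,"twist": 0},
    {"dx": 0,"dy": 0,"dz": 0,"twist": 0},
  ],
)

```text
clock: 10.92
tool_pos: [0.5089, 0.0296, 0.04]
tool_rot: [3.138, 0.159, -0.006]
contact_force: [-6.2, -0.8, 4.8]
finger_gap: 0.599
grasp_force: 2.8
```

```bash
python3 - <<'E'
from h import *
st();im,d=save("side","side4")
cv2.imwrite("pics/s4.png",cv2.resize(im[150:280,220:420],None,fx=4,fy=4,interpolation=cv2.INTER_CUBIC)[:,:,::-1])
E
```

```text
t 10.93 tcp [0.5089 0.0296 0.04  ] caddy [-61.9 119. ] yaw y-axis-caddy deg -90.1 F [-6.2 -0.8  4.8] gap 0.599 gf 2.8 q6 [-0.08  1.39]
```

View pics/s4.png

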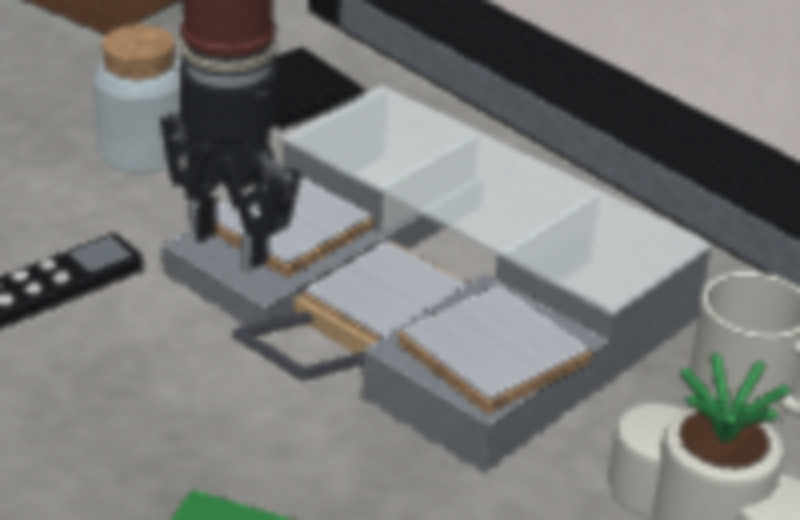

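Low coaster sits flush against the fence (crop (300,225)) and the others are unchanged. Now I go round to its left side.

Emit:
drive_tool(
  plan=[
    {"dx": -0.02,"dy": -0.002,"dz": 0,"twist": 0},
    {"dx": 0,"dy": 0,"dz": 0.045,"twist": 0},
    {"dx": 0,"dy": 0,"dz": 0.03,"twist": 0.1},
    {"dx": 0.0085,"dy": 0.01,"dz": 0,"twist": 0.183},
    {"dx": 0.0085,"dy": 0.01,"dz": 0,"twist": 0.184},
    {"dx": 0.0085,"dy": 0.01,"dz": 0,"twist": 0.184},
    {"dx": 0.0085,"dy": 0.01,"dz": 0,"twist": 0.184},
    {"dx": 0.0085,"dy": 0.01,"dz": 0,"twist": 0.184},
    {"dx": 0.0085,"dy": 0.01,"dz": 0,"twist": 0.184},
    {"dx": 0.0085,"dy": 0.01,"dz": 0,"twist": 0.184},
    {"dx": 0.0085,"dy": 0.01,"dz": 0,"twist": 0.184},
    {"dx": 0.005,"dy": 0.007,"dz": 0,"twist": 0},
  ],
)

```text
clock: 12.48
tool_pos: [0.5646, 0.1153, 0.1155]
tool_rot: [2.108, 2.328, 0.003]
contact_force: [0.1, 0.2, 0.3]
finger_gap: 0.597
grasp_force: 0.0
```

Emit:
drive_tool(
  plan=[
    {"dx": 0,"dy": 0,"dz": 0,"twist": 0},
    {"dx": 0,"dy": 0,"dz": 0,"twist": 0},
  ],
)

```text
clock: 12.72
tool_pos: [0.5632, 0.1145, 0.1152]
tool_rot: [-2.108, -2.329, 0.0]
contact_force: [0.1, -0.3, 0.3]
finger_gap: 0.6
grasp_force: 0.0
```

```bash
python3 - <<'E'
from h import *
st();im,d=squares("top5")
P=pts("top",d);cc=w2c(P)*1000
# low coaster edges on ray plane z=.045 by bright mask
E
```

```text
t 12.72 tcp [0.5632 0.1145 0.1152] caddy [  0.9 197.9] yaw y-axis-caddy deg -0.2 F [ 0.1 -0.3  0.3] gap 0.6 gf 0.0 q6 [ 0.08 -0.02]
0.014 1169 c [-25.6  57.4] [130.9 212.2] 0.2 z 0.028
0.036 446 c [ -25.3 -112.5] [118.7 130. ] 89.9 z 0.045
0.036 702 c [ -5.8 112.9] [94.3 91.9] 89.8 z 0.045
0.052 823 c [ -26.1 -123. ] [ 97.7 101.8] 82.1 z 0.061
```

Emit:
drive_tool(
  plan=[
    {"dx": 0,"dy": 0,"dz": -0.04,"twist": 0},
    {"dx": 0,"dy": 0,"dz": -0.035,"twist": 0},
    {"dx": 0.001,"dy": -0.01,"dz": 0,"twist": 0.003},
    {"dx": 0.001,"dy": -0.008,"dz": 0,"twist": 0},
    {"dx": 0.001,"dy": -0.008,"dz": 0,"twist": 0},
    {"dx": 0.001,"dy": -0.01,"dz": 0,"twist": 0},
    {"dx": 0.001,"dy": -0.01,"dz": 0,"twist": 0},
    {"dx": 0.001,"dy": -0.01,"dz": 0,"twist": 0},
    {"dx": 0.001,"dy": -0.01,"dz": 0,"twist": 0},
    {"dx": 0.001,"dy": -0.01,"dz": 0,"twist": 0},
    {"dx": 0.001,"dy": -0.01,"dz": 0,"twist": 0},
    {"dx": 0,"dy": 0,"dz": 0,"twist": 0},
  ],
)

```text
clock: 14.28
tool_pos: [0.5722, 0.0273, 0.0399]
tool_rot: [2.103, 2.333, -0.002]
contact_force: [-0.1, -0.0, 0.0]
finger_gap: 0.601
grasp_force: 0.0
```

```bash
python3 - <<'E'
from h import *
st();squares("top6")
E
```

```text
t 14.28 tcp [0.5722 0.0273 0.0399] caddy [  0.8 110.2] yaw y-axis-caddy deg -0.0 F [-0.1 -0.   0. ] gap 0.601 gf 0.0 q6 [-0.07 -0.18]
0.014 342 c [ -4.2 -23.9] [88.6 50.2] 1.2 z 0.028
0.036 445 c [ -25.5 -112.1] [131.4 118.5] 0.7 z 0.046
0.036 371 c [-7.5 25.3] [52.7 97.2] 83.7 z 0.044
0.052 810 c [ -26.3 -122.8] [ 97.7 101.1] 82.3 z 0.061
```

Emit:
drive_tool(
  plan=[
    {"dx": 0.001,"dy": -0.008,"dz": 0,"twist": 0},
    {"dx": 0.001,"dy": -0.008,"dz": 0,"twist": 0},
    {"dx": 0.001,"dy": -0.008,"dz": 0,"twist": 0},
    {"dx": 0.001,"dy": -0.008,"dz": 0,"twist": 0},
    {"dx": 0.001,"dy": -0.008,"dz": 0,"twist": 0},
    {"dx": 0.0005,"dy": -0.005,"dz": 0,"twist": 0},
    {"dx": 0,"dy": 0,"dz": 0,"twist": 0},
    {"dx": 0,"dy": 0,"dz": 0,"twist": 0},
  ],
)

```text
clock: 15.32
tool_pos: [0.5781, -0.0164, 0.0405]
tool_rot: [2.103, 2.334, 0.0]
contact_force: [0.7, -0.2, 0.2]
finger_gap: 0.597
grasp_force: 0.0
```

```bash
python3 - <<'E'
from h import *
st();squares("top7")
E
```

```text
t 15.32 tcp [ 0.5781 -0.0164  0.0405] caddy [ 2.1 66.1] yaw y-axis-caddy deg 0.0 F [ 0.7 -0.2  0.2] gap 0.597 gf 0.0 q6 [-0.15 -0.25]
0.036 448 c [ -25.2 -112.1] [119.1 130.4] 90.0 z 0.046
0.036 284 c [ -6.  -21.5] [47.  89.1] 87.5 z 0.044
0.052 820 c [ -26.1 -123.2] [ 97.9 101.7] 82.3 z 0.062
```

Emit:
drive_tool(
  plan=[
    {"dx": 0,"dy": -0.002,"dz": 0,"twist": 0},
    {"dx": 0,"dy": -0.002,"dz": 0,"twist": 0},
    {"dx": 0,"dy": 0,"dz": 0,"twist": 0},
    {"dx": 0,"dy": 0,"dz": 0,"twist": 0},
  ],
)

```text
clock: 15.88
tool_pos: [0.5779, -0.0203, 0.0403]
tool_rot: [2.103, 2.334, 0.0]
contact_force: [0.4, 2.0, 1.7]
finger_gap: 0.604
grasp_force: 0.5
```

Emit:
drive_tool(
  plan=[
    {"dx": -0.001,"dy": 0.02,"dz": 0,"twist": 0},
    {"dx": 0,"dy": 0.01,"dz": 0.06,"twist": 0},
    {"dx": -0.04,"dy": 0.05,"dz": 0.04,"twist": 0},
    {"dx": -0.06,"dy": 0.05,"dz": 0.04,"twist": 0},
    {"dx": -0.06,"dy": 0,"dz": 0,"twist": 0},
    {"dx": 0,"dy": 0,"dz": 0,"twist": 0},
  ],
)

```text
clock: 16.62
tool_pos: [0.4338, 0.0881, 0.159]
tool_rot: [-2.096, -2.333, 0.008]
contact_force: [0.3, -0.5, -0.2]
finger_gap: 0.601
grasp_force: 0.0
```

```bash
python3 - <<'E'
from h import *
st();im,d=squares("top8")
cv2.imwrite("pics/c8.png",cv2.resize(im[120:225,225:350],None,fx=6,fy=5.7,interpolation=cv2.INTER_CUBIC)[:,:,::-1])
E
```

```text
t 16.62 tcp [0.4338 0.0881 0.159 ] caddy [-130.5  185. ] yaw y-axis-caddy deg 0.2 F [ 0.3 -0.5 -0.2] gap 0.601 gf 0.0 q6 [ 0.04 -0.07]
0.014 1103 c [-25.7 112.1] [131.1 119. ] 0.3 z 0.028
0.036 433 c [ -25.2 -112.5] [130.2 118.8] 0.1 z 0.046
0.036 726 c [-5.2  3.7] [99.4 90.2] 89.8 z 0.044
0.052 802 c [ -26.3 -122. ] [100.  101.7] 82.7 z 0.061
```

View pics/c8.png

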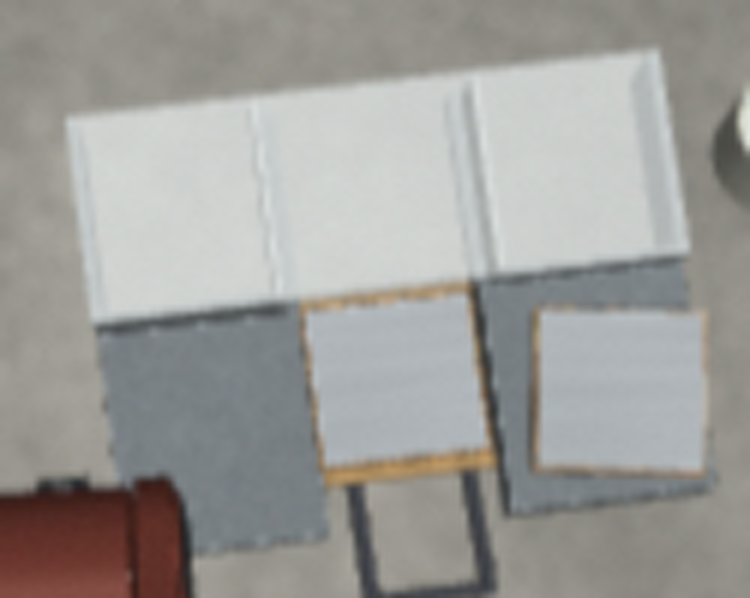

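Low coaster sits squarely over the drawer's own, with its edges at crop x 305–490 matching the lip at 325–495. Next is the high one: front push first.

Emit:
drive_tool(
  plan=[
    {"dx": 0.0055,"dy": -0.03,"dz": 0,"twist": -0.157},
    {"dx": 0.0055,"dy": -0.03,"dz": 0,"twist": -0.157},
    {"dx": 0.0055,"dy": -0.03,"dz": 0,"twist": -0.157},
    {"dx": 0.0055,"dy": -0.03,"dz": 0,"twist": -0.157},
    {"dx": 0.0055,"dy": -0.03,"dz": 0,"twist": -0.157},
    {"dx": 0.0055,"dy": -0.03,"dz": 0,"twist": -0.157},
    {"dx": 0.0055,"dy": -0.03,"dz": 0,"twist": -0.157},
    {"dx": 0.0055,"dy": -0.03,"dz": 0,"twist": -0.157},
    {"dx": 0.0055,"dy": -0.03,"dz": 0,"twist": -0.157},
    {"dx": 0.004,"dy": -0.034,"dz": 0,"twist": -0.157},
    {"dx": 0,"dy": 0,"dz": 0,"twist": 0},
    {"dx": 0,"dy": 0,"dz": 0,"twist": 0},
  ],
)

```text
clock: 18.18
tool_pos: [0.4951, -0.2172, 0.1617]
tool_rot: [-3.137, -0.166, 0.0]
contact_force: [-0.4, -0.1, 0.2]
finger_gap: 0.603
grasp_force: 0.0
```

```bash
python3 - <<'E'
from h import *
st();print(c2w(-.108,-.123))
E
```

```text
t 18.18 tcp [ 0.4951 -0.2172  0.1617] caddy [-101.1 -125. ] yaw y-axis-caddy deg -89.9 F [-0.4 -0.1  0.2] gap 0.603 gf 0.0 q6 [-0.54  0.92]
[ 0.48808573 -0.21589984]
```

Emit:
drive_tool(
  plan=[
    {"dx": -0.007,"dy": 0.001,"dz": -0.03,"twist": 0},
    {"dx": 0,"dy": 0,"dz": -0.04,"twist": 0},
    {"dx": 0,"dy": 0,"dz": -0.034,"twist": 0},
    {"dx": 0,"dy": 0,"dz": 0,"twist": 0},
    {"dx": 0,"dy": 0,"dz": 0,"twist": 0},
  ],
)

```text
clock: 18.8
tool_pos: [0.4886, -0.2162, 0.0591]
tool_rot: [3.136, 0.167, 0.002]
contact_force: [0.9, -0.6, 0.7]
finger_gap: 0.6
grasp_force: 0.0
```

```bash
python3 - <<'E'
from h import *
st()
E
```

```text
t 18.8 tcp [ 0.4886 -0.2162  0.0591] caddy [-107.5 -123.3] yaw y-axis-caddy deg -89.9 F [ 0.9 -0.6  0.7] gap 0.6 gf 0.0 q6 [-0.55  0.92]
```

Emit:
drive_tool(
  plan=[
    {"dx": 0.006,"dy": 0.0006,"dz": -0.002,"twist": 0},
    {"dx": 0.005,"dy": 0.0005,"dz": 0,"twist": 0},
    {"dx": 0.005,"dy": 0.0005,"dz": 0,"twist": 0},
    {"dx": 0.005,"dy": 0.0005,"dz": 0,"twist": 0},
    {"dx": 0.005,"dy": 0.0005,"dz": 0,"twist": 0},
    {"dx": 0.005,"dy": 0.0005,"dz": 0,"twist": 0},
    {"dx": 0.005,"dy": 0.0005,"dz": 0,"twist": 0},
    {"dx": 0.004,"dy": 0.0004,"dz": 0,"twist": 0},
    {"dx": 0.003,"dy": 0.0003,"dz": 0,"twist": 0},
    {"dx": 0.002,"dy": 0.0002,"dz": 0,"twist": 0},
    {"dx": 0,"dy": 0,"dz": 0,"twist": 0},
    {"dx": 0,"dy": 0,"dz": 0,"twist": 0},
  ],
)

```text
clock: 20.3
tool_pos: [0.5327, -0.2115, 0.0558]
tool_rot: [-3.137, -0.164, -0.001]
contact_force: [-0.7, 1.0, 0.3]
finger_gap: 0.602
grasp_force: 0.6
```

```bash
python3 - <<'E'
from h import *
st()
E
```

```text
t 20.3 tcp [ 0.5327 -0.2115  0.0558] caddy [ -63.1 -123.3] yaw y-axis-caddy deg -89.9 F [-0.7  1.   0.3] gap 0.602 gf 0.6 q6 [-0.5   0.96]
```

Emit:
drive_tool(
  plan=[
    {"dx": 0.001,"dy": 0,"dz": 0,"twist": 0},
    {"dx": 0.001,"dy": 0,"dz": 0,"twist": 0},
    {"dx": 0,"dy": 0,"dz": 0,"twist": 0},
  ],
)

```text
clock: 20.68
tool_pos: [0.5347, -0.2118, 0.0558]
tool_rot: [-3.137, -0.164, -0.0]
contact_force: [-3.1, -0.3, 0.5]
finger_gap: 0.601
grasp_force: 0.9
```

Emit:
drive_tool(
  plan=[
    {"dx": -0.02,"dy": -0.002,"dz": 0,"twist": 0},
    {"dx": 0,"dy": 0,"dz": 0.045,"twist": 0},
    {"dx": 0,"dy": 0,"dz": 0.04,"twist": 0},
  ],
)

```text
clock: 21.05
tool_pos: [0.515, -0.2139, 0.1417]
tool_rot: [3.137, 0.164, 0.003]
contact_force: [0.6, -0.7, -0.1]
finger_gap: 0.603
grasp_force: 0.0
```

```bash
python3 - <<'E'
from h import *
st();im,d=squares("top9")
z=np.load("pics/top0.npz");P=pts("top",z["d"])
for n,(a,b,c,e) in {"mug":(125,158,346,382),"planter":(160,198,357,402)}.items():
    q=P[a:b,c:e].reshape(-1,3);q=q[(q[:,2]>.025)&(q[:,2]<.2)];print(n,w2c(q).min(0)*1000,w2c(q).max(0)*1000)
E
```

```text
t 21.05 tcp [ 0.515  -0.2139  0.1417] caddy [ -81.  -123.8] yaw y-axis-caddy deg -90.0 F [ 0.6 -0.7 -0.1] gap 0.603 gf 0.0 q6 [-0.52  0.95]
0.014 1277 c [-25.8 109.2] [125.4 131.5] 90.0 z 0.029
0.036 730 c [-5.2  3.4] [100.1  90.1] 89.9 z 0.044
0.052 485 c [  -2.9 -113.3] [91.8 95.8] 89.3 z 0.062
mug [  78.2741516  -317.41504991] [ 159.19422078 -207.16014779]
planter [ -55.80908643 -382.60770416] [  24.09120286 -233.16703521]
```

Emit:
drive_tool(
  plan=[
    {"dx": 0.0098,"dy": -0.0072,"dz": 0,"twist": 0.1745},
    {"dx": 0.0098,"dy": -0.0072,"dz": 0,"twist": 0.1745},
    {"dx": 0.0098,"dy": -0.0072,"dz": 0,"twist": 0.1745},
    {"dx": 0.0098,"dy": -0.0072,"dz": 0,"twist": 0.1745},
    {"dx": 0.0098,"dy": -0.0072,"dz": 0,"twist": 0.1745},
    {"dx": 0.0098,"dy": -0.0072,"dz": 0,"twist": 0.1745},
    {"dx": 0.0098,"dy": -0.0072,"dz": 0,"twist": 0.1745},
    {"dx": 0.0098,"dy": -0.0072,"dz": 0,"twist": 0.1745},
    {"dx": 0.0098,"dy": -0.0072,"dz": 0,"twist": 0.1745},
    {"dx": 0,"dy": 0,"dz": 0,"twist": 0},
    {"dx": 0,"dy": 0,"dz": 0,"twist": 0},
  ],
)

```text
clock: 22.48
tool_pos: [0.6027, -0.2784, 0.1406]
tool_rot: [-2.105, -2.332, -0.0]
contact_force: [-0.0, 0.1, -1.0]
finger_gap: 0.597
grasp_force: 0.0
```

```bash
python3 - <<'E'
from h import *
st()
E
```

```text
t 22.48 tcp [ 0.6027 -0.2784  0.1406] caddy [  -0.4 -197. ] yaw y-axis-caddy deg -0.1 F [-0.   0.1 -1. ] gap 0.597 gf 0.0 q6 [-0.54 -0.64]
```

Emit:
drive_tool(
  plan=[
    {"dx": 0,"dy": 0,"dz": -0.045,"twist": 0},
    {"dx": 0,"dy": 0,"dz": -0.039,"twist": 0},
    {"dx": -0.001,"dy": 0.006,"dz": 0,"twist": 0.002},
    {"dx": -0.001,"dy": 0.008,"dz": 0,"twist": 0},
    {"dx": -0.001,"dy": 0.008,"dz": 0,"twist": 0},
    {"dx": -0.001,"dy": 0.01,"dz": 0,"twist": 0},
    {"dx": -0.001,"dy": 0.01,"dz": 0,"twist": 0},
    {"dx": -0.001,"dy": 0.01,"dz": 0,"twist": 0},
    {"dx": -0.001,"dy": 0.01,"dz": 0,"twist": 0},
    {"dx": -0.001,"dy": 0.01,"dz": 0,"twist": 0},
    {"dx": -0.001,"dy": 0.01,"dz": 0,"twist": 0},
    {"dx": 0,"dy": 0,"dz": 0,"twist": 0},
  ],
)

```text
clock: 23.98
tool_pos: [0.5926, -0.1945, 0.0558]
tool_rot: [-2.097, -2.334, -0.0]
contact_force: [0.0, 0.2, -0.0]
finger_gap: 0.597
grasp_force: 0.0
```

```bash
python3 - <<'E'
from h import *
st();squares("top10")
E
```

```text
t 23.98 tcp [ 0.5926 -0.1945  0.0558] caddy [  -1.8 -112.5] yaw y-axis-caddy deg 0.2 F [ 0.   0.2 -0. ] gap 0.597 gf 0.0 q6 [-0.43 -0.54]
0.014 1275 c [-25.6 109.1] [131.3 126. ] 0.1 z 0.029
0.036 393 c [-5.3 26.9] [90.7 53. ] 0.2 z 0.044
0.052 453 c [ -2.8 -39.2] [81.  95.4] 89.6 z 0.061
```

Emit:
drive_tool(
  plan=[
    {"dx": -0.001,"dy": 0.008,"dz": 0,"twist": -0.002},
    {"dx": -0.001,"dy": 0.008,"dz": 0,"twist": 0},
    {"dx": -0.001,"dy": 0.008,"dz": 0,"twist": 0},
    {"dx": -0.001,"dy": 0.008,"dz": 0,"twist": 0},
    {"dx": -0.0005,"dy": 0.008,"dz": 0,"twist": 0},
    {"dx": 0,"dy": 0.006,"dz": 0,"twist": 0},
    {"dx": 0,"dy": 0,"dz": 0,"twist": 0},
    {"dx": 0,"dy": 0,"dz": 0,"twist": 0},
  ],
)

```text
clock: 25.02
tool_pos: [0.5894, -0.1506, 0.0571]
tool_rot: [2.102, 2.334, 0.0]
contact_force: [0.9, 0.9, 0.6]
finger_gap: 0.6
grasp_force: 0.0
```

```bash
python3 - <<'E'
from h import *
st();squares("top11")
E
```

```text
t 25.02 tcp [ 0.5894 -0.1506  0.0571] caddy [ -0.5 -68.5] yaw y-axis-caddy deg 0.1 F [0.9 0.9 0.6] gap 0.6 gf 0.0 q6 [-0.37 -0.47]
0.014 1274 c [-25.6 109.2] [131.2 125.5] 0.1 z 0.029
0.052 403 c [-1.7 10.8] [69.9 93.5] 89.8 z 0.061
```

Emit:
drive_tool(
  plan=[
    {"dx": 0,"dy": 0.002,"dz": 0,"twist": 0},
    {"dx": 0,"dy": 0.002,"dz": 0,"twist": 0},
    {"dx": 0,"dy": 0.0025,"dz": 0,"twist": 0},
    {"dx": 0,"dy": 0,"dz": 0,"twist": 0},
    {"dx": 0,"dy": 0,"dz": 0,"twist": 0},
  ],
)

```text
clock: 25.7
tool_pos: [0.5893, -0.144, 0.057]
tool_rot: [2.102, 2.334, 0.0]
contact_force: [-0.3, -0.7, -0.0]
finger_gap: 0.607
grasp_force: 0.4
```

Emit:
drive_tool(
  plan=[
    {"dx": 0,"dy": -0.02,"dz": 0,"twist": 0},
    {"dx": 0,"dy": -0.01,"dz": 0.06,"twist": 0},
    {"dx": -0.05,"dy": -0.03,"dz": 0.05,"twist": 0},
    {"dx": -0.06,"dy": -0.03,"dz": 0.03,"twist": 0},
    {"dx": -0.06,"dy": 0,"dz": 0,"twist": 0},
    {"dx": 0,"dy": 0,"dz": 0,"twist": 0},
  ],
)

```text
clock: 26.45
tool_pos: [0.4324, -0.2235, 0.1813]
tool_rot: [-2.103, -2.327, 0.002]
contact_force: [-0.1, 0.1, -0.4]
finger_gap: 0.595
grasp_force: 0.0
```

```bash
python3 - <<'E'
from h import *
st();im,d=squares("top12");s,_=save("side","side12")
a=cv2.resize(im[150:220,260:330],None,fx=5.6,fy=5.6,interpolation=cv2.INTER_CUBIC);b=cv2.resize(s[180:250,280:350],None,fx=5.6,fy=5.6,interpolation=cv2.INTER_CUBIC)
cv2.imwrite("pics/c12.png",np.hstack([a,b])[:,:,::-1])
E
```

```text
t 26.45 tcp [ 0.4324 -0.2235  0.1813] caddy [-164.1 -124.8] yaw y-axis-caddy deg -0.2 F [-0.1  0.1 -0.4] gap 0.595 gf 0.0 q6 [-0.62 -0.72]
0.014 1263 c [-25.6 107.4] [131.1 129. ] 0.1 z 0.029
0.036 1216 c [ -25.1 -112.2] [130.2 119.5] 0.6 z 0.046
0.052 773 c [-1.8  1.2] [99.8 93.7] 89.9 z 0.06
```

View pics/c12.png

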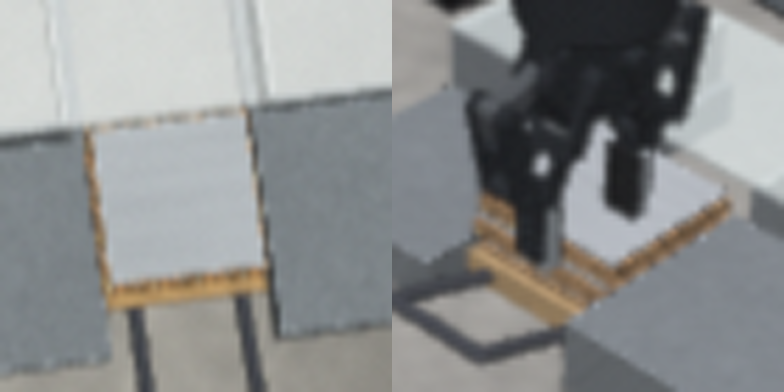

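Top view: three edges line up (pile at crop (180,205)), and the side view shows the stacked layers flush. I go back to the handle to shut the drawer.

Emit:
drive_tool(
  plan=[
    {"dx": 0.004,"dy": 0.032,"dz": 0,"twist": 0},
    {"dx": 0.004,"dy": 0.032,"dz": 0,"twist": 0},
    {"dx": 0.004,"dy": 0.032,"dz": 0,"twist": 0},
    {"dx": 0.005,"dy": 0.031,"dz": 0,"twist": 0.003},
    {"dx": 0,"dy": 0,"dz": -0.02,"twist": 0},
    {"dx": 0,"dy": 0,"dz": 0,"twist": 0},
  ],
)

```text
clock: 27.3
tool_pos: [0.455, -0.0964, 0.1621]
tool_rot: [-2.095, -2.338, 0.001]
contact_force: [-0.5, 0.3, -0.2]
finger_gap: 0.604
grasp_force: 0.0
```

```bash
python3 - <<'E'
from h import *
st();print(c2w(-.1335,0))
E
```

```text
t 27.3 tcp [ 0.455  -0.0964  0.1621] caddy [-128.6   -0.7] yaw y-axis-caddy deg 0.3 F [-0.5  0.3 -0.2] gap 0.604 gf 0.0 q6 [-0.36 -0.47]
[ 0.4500144  -0.09619259]
```

Emit:
drive_tool(
  plan=[
    {"dx": -0.005,"dy": 0,"dz": -0.03,"twist": 0},
    {"dx": 0,"dy": 0,"dz": -0.04,"twist": 0},
    {"dx": 0,"dy": 0,"dz": -0.035,"twist": 0},
    {"dx": 0,"dy": 0,"dz": -0.022,"twist": 0},
    {"dx": 0,"dy": 0,"dz": 0,"twist": 0},
    {"dx": 0,"dy": 0,"dz": 0,"twist": 0},
  ],
)

```text
clock: 28.05
tool_pos: [0.4512, -0.0978, 0.0373]
tool_rot: [2.098, 2.336, 0.001]
contact_force: [-0.2, 0.2, 0.8]
finger_gap: 0.599
grasp_force: 0.0
```

Emit:
drive_tool(
  plan=[
    {"dx": 0,"dy": 0,"dz": 0,"twist": 0},
    {"dx": 0,"dy": 0,"dz": 0,"twist": 0},
    {"dx": 0,"dy": 0,"dz": 0,"twist": 0},
    {"dx": 0,"dy": 0,"dz": 0,"twist": 0},
    {"dx": 0,"dy": 0,"dz": 0,"twist": 0},
  ],
  hand=0,
)

```text
clock: 28.68
tool_pos: [0.4502, -0.0974, 0.0371]
tool_rot: [2.098, 2.337, 0.0]
contact_force: [-1.5, -0.5, 6.1]
finger_gap: 0.095
grasp_force: 39.2
```

```bash
python3 - <<'E'
from h import *
st();squares("top13")
E
```

```text
t 28.68 tcp [ 0.4502 -0.0974  0.0371] caddy [-133.4   -1.2] yaw y-axis-caddy deg 0.2 F [-1.5 -0.5  6.1] gap 0.095 gf 39.2 q6 [-0.37 -0.47]
0.014 1252 c [-25.7 109.3] [130.8 126. ] 0.3 z 0.029
0.036 1224 c [ -25.4 -111.1] [123.9 129.7] 89.7 z 0.046
0.052 757 c [-1.5  1.2] [93.4 99.7] 0.5 z 0.06
```

Emit:
drive_tool(
  plan=[
    {"dx": 0.002,"dy": 0.0002,"dz": 0,"twist": 0},
    {"dx": 0.004,"dy": 0.0004,"dz": 0,"twist": 0},
    {"dx": 0.006,"dy": 0.0006,"dz": 0,"twist": 0},
    {"dx": 0.008,"dy": 0.0008,"dz": 0,"twist": 0},
    {"dx": 0.008,"dy": 0.0008,"dz": 0,"twist": 0},
    {"dx": 0.008,"dy": 0.0008,"dz": 0,"twist": 0},
    {"dx": 0.008,"dy": 0.0008,"dz": 0,"twist": 0},
    {"dx": 0.008,"dy": 0.0008,"dz": 0,"twist": 0},
    {"dx": 0.008,"dy": 0.0008,"dz": 0,"twist": 0},
    {"dx": 0.008,"dy": 0.0008,"dz": 0,"twist": 0},
    {"dx": 0.008,"dy": 0.0008,"dz": 0,"twist": 0},
    {"dx": 0.008,"dy": 0.0008,"dz": 0,"twist": 0},
  ],
)

```text
clock: 30.22
tool_pos: [0.5338, -0.0885, 0.0371]
tool_rot: [-2.098, -2.337, 0.0]
contact_force: [-3.3, 1.7, 7.5]
finger_gap: 0.093
grasp_force: 39.3
```

Emit:
drive_tool(
  plan=[
    {"dx": 0.007,"dy": 0.0007,"dz": 0,"twist": 0},
    {"dx": 0.006,"dy": 0.0006,"dz": 0,"twist": 0},
    {"dx": 0.005,"dy": 0.0005,"dz": 0,"twist": 0},
    {"dx": 0.003,"dy": 0.0003,"dz": 0,"twist": 0},
    {"dx": 0.002,"dy": 0.0002,"dz": 0,"twist": 0},
    {"dx": 0.001,"dy": 0.0001,"dz": 0,"twist": 0},
    {"dx": 0,"dy": 0,"dz": 0,"twist": 0},
    {"dx": 0,"dy": 0,"dz": 0,"twist": 0},
  ],
)

```text
clock: 31.22
tool_pos: [0.5582, -0.0859, 0.0372]
tool_rot: [2.099, 2.337, 0.002]
contact_force: [-1.1, 1.7, 5.3]
finger_gap: 0.101
grasp_force: 39.2
```

```bash
python3 - <<'E'
from h import *
st()
E
```

```text
t 31.23 tcp [ 0.5582 -0.0859  0.0372] caddy [-24.8  -0.9] yaw y-axis-caddy deg 0.2 F [-1.1  1.7  5.3] gap 0.101 gf 39.2 q6 [-0.28 -0.39]
```

Nearly shut (it started at -24.4). I push 2 mm more, release and rise.

Emit:
drive_tool(
  plan=[
    {"dx": 0.001,"dy": 0,"dz": 0,"twist": 0},
    {"dx": 0.001,"dy": 0,"dz": 0,"twist": 0},
    {"dx": 0,"dy": 0,"dz": 0,"twist": 0},
  ],
)

```text
clock: 31.6
tool_pos: [0.5586, -0.0858, 0.0371]
tool_rot: [-2.097, -2.336, 0.002]
contact_force: [-5.2, 1.3, 9.5]
finger_gap: 0.094
grasp_force: 39.7
```

Emit:
drive_tool(
  plan=[
    {"dx": 0,"dy": 0,"dz": 0,"twist": 0},
    {"dx": 0,"dy": 0,"dz": 0,"twist": 0},
    {"dx": 0,"dy": 0,"dz": 0,"twist": 0},
    {"dx": 0,"dy": 0,"dz": 0.03,"twist": 0},
    {"dx": 0,"dy": 0,"dz": 0.05,"twist": 0},
    {"dx": -0.03,"dy": 0,"dz": 0.05,"twist": 0},
    {"dx": -0.05,"dy": 0,"dz": 0.02,"twist": 0},
    {"dx": -0.05,"dy": 0,"dz": 0,"twist": 0},
    {"dx": 0,"dy": 0,"dz": 0,"twist": 0},
  ],
  hand=0.5,
)

```text
clock: 32.72
tool_pos: [0.4256, -0.0853, 0.1846]
tool_rot: [-2.098, -2.334, 0.002]
contact_force: [-0.1, 0.3, 0.4]
finger_gap: 0.501
grasp_force: 0.0
```

```bash
python3 - <<'E'
from h import *
st();im,d=save("top","top14");s,_=save("side","side14")
a=cv2.resize(im[130:210,250:330],None,fx=4.9,fy=4.9,interpolation=cv2.INTER_CUBIC);b=cv2.resize(s[170:250,290:370],None,fx=4.9,fy=4.9,interpolation=cv2.INTER_CUBIC)
cv2.imwrite("pics/c14.png",np.hstack([a,b])[:,:,::-1])
E
```

```text
t 32.73 tcp [ 0.4256 -0.0853  0.1846] caddy [-156.6   13.3] yaw y-axis-caddy deg 0.2 F [-0.1  0.3  0.4] gap 0.501 gf 0.0 q6 [-0.36 -0.47]
```

View pics/c14.png

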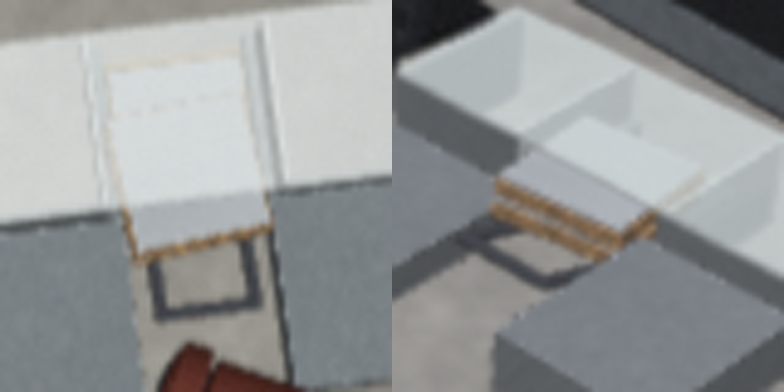

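The upper two coasters stayed behind together by about 30 mm (rear edge at crop (190,100), tan lip at (175,62)). The low one's left edge was probably still resting on the low ledge (y +3.7 mm). I'll reopen the drawer, push the pair off that edge and realign it.

Emit:
drive_tool(
  plan=[
    {"dx": 0.045,"dy": 0,"dz": 0,"twist": -0.002},
    {"dx": 0.045,"dy": 0,"dz": -0.03,"twist": 0},
    {"dx": 0.043,"dy": 0,"dz": -0.04,"twist": 0},
    {"dx": 0,"dy": 0,"dz": -0.04,"twist": 0},
    {"dx": 0,"dy": 0,"dz": -0.037,"twist": 0},
    {"dx": 0,"dy": 0,"dz": 0,"twist": 0},
    {"dx": 0,"dy": 0,"dz": 0,"twist": 0},
  ],
)

```text
clock: 33.7
tool_pos: [0.5643, -0.0865, 0.04]
tool_rot: [2.1, 2.334, 0.001]
contact_force: [0.2, -0.7, -0.0]
finger_gap: 0.502
grasp_force: 0.0
```

Emit:
drive_tool(
  plan=[
    {"dx": 0,"dy": 0,"dz": 0,"twist": 0},
    {"dx": 0,"dy": 0,"dz": 0,"twist": 0},
    {"dx": 0,"dy": 0,"dz": 0,"twist": 0},
    {"dx": 0,"dy": 0,"dz": 0,"twist": 0},
    {"dx": -0.003,"dy": -0.0003,"dz": 0,"twist": 0},
    {"dx": -0.006,"dy": -0.0006,"dz": 0,"twist": 0},
    {"dx": -0.01,"dy": -0.001,"dz": 0,"twist": 0},
    {"dx": -0.01,"dy": -0.001,"dz": 0,"twist": 0},
    {"dx": -0.01,"dy": -0.001,"dz": 0,"twist": 0},
    {"dx": -0.01,"dy": -0.001,"dz": 0,"twist": 0},
    {"dx": -0.01,"dy": -0.001,"dz": 0,"twist": 0},
    {"dx": -0.01,"dy": -0.001,"dz": 0,"twist": 0},
  ],
  hand=0,
)

```text
clock: 35.2
tool_pos: [0.4949, -0.0939, 0.0408]
tool_rot: [2.099, 2.332, 0.003]
contact_force: [2.2, 0.9, 6.5]
finger_gap: 0.095
grasp_force: 40.1
```

Emit:
drive_tool(
  plan=[
    {"dx": -0.01,"dy": -0.001,"dz": 0,"twist": 0},
    {"dx": -0.01,"dy": -0.001,"dz": 0,"twist": 0},
    {"dx": -0.008,"dy": -0.0008,"dz": 0,"twist": 0},
    {"dx": -0.006,"dy": -0.0006,"dz": 0,"twist": 0},
    {"dx": -0.005,"dy": -0.0005,"dz": 0,"twist": 0},
    {"dx": -0.003,"dy": -0.0003,"dz": 0,"twist": 0},
    {"dx": 0,"dy": 0,"dz": 0,"twist": 0},
  ],
)

```text
clock: 36.08
tool_pos: [0.4526, -0.0984, 0.0407]
tool_rot: [2.099, 2.333, 0.001]
contact_force: [0.9, 0.2, 8.0]
finger_gap: 0.093
grasp_force: 40.2
```

```bash
python3 - <<'E'
from h import *
st();squares("top15")
E
```

```text
t 36.08 tcp [ 0.4526 -0.0984  0.0407] caddy [-131.1   -2.4] yaw y-axis-caddy deg 0.1 F [0.9 0.2 8. ] gap 0.093 gf 40.2 q6 [-0.37 -0.47]
0.014 1472 c [-26.   61.4] [221. 131.] 89.8 z 0.029
0.036 1201 c [ -25.3 -112. ] [130.4 119.5] 0.1 z 0.046
0.052 498 c [18.1  4.1] [99.7 69. ] 79.7 z 0.06
```

Emit:
drive_tool(
  plan=[
    {"dx": -0.002,"dy": 0,"dz": 0,"twist": 0},
    {"dx": -0.002,"dy": 0,"dz": 0,"twist": 0},
    {"dx": 0,"dy": 0,"dz": 0,"twist": 0},
  ],
)

```text
clock: 36.5
tool_pos: [0.4492, -0.0987, 0.0407]
tool_rot: [2.097, 2.332, 0.001]
contact_force: [1.5, -1.0, 6.4]
finger_gap: 0.094
grasp_force: 40.1
```

Emit:
drive_tool(
  plan=[
    {"dx": 0,"dy": 0,"dz": 0,"twist": 0},
    {"dx": 0,"dy": 0,"dz": 0,"twist": 0},
    {"dx": 0,"dy": 0,"dz": 0.03,"twist": 0},
    {"dx": 0,"dy": 0,"dz": 0.06,"twist": 0},
    {"dx": -0.02,"dy": 0.04,"dz": 0.03,"twist": 0},
    {"dx": 0,"dy": 0.05,"dz": 0.0,"twist": 0},
    {"dx": 0,"dy": 0.05,"dz": 0,"twist": 0},
    {"dx": 0,"dy": 0.05,"dz": 0,"twist": 0},
  ],
  hand=0.6,
)

```text
clock: 37.5
tool_pos: [0.4262, 0.094, 0.1585]
tool_rot: [-2.101, -2.334, 0.002]
contact_force: [0.2, -0.3, -0.4]
finger_gap: 0.601
grasp_force: 0.0
```

```bash
python3 - <<'E'
from h import *
st();im,d=squares("top16");s,_=save("side","side16")
a=cv2.resize(im[130:210,250:330],None,fx=4.9,fy=4.9,interpolation=cv2.INTER_CUBIC);b=cv2.resize(s[170:250,290:370],None,fx=4.9,fy=4.9,interpolation=cv2.INTER_CUBIC)
cv2.imwrite("pics/c16.png",np.hstack([a,b])[:,:,::-1])
E
```

```text
t 37.5 tcp [0.4262 0.094  0.1585] caddy [-137.5  191.6] yaw y-axis-caddy deg 0.1 F [ 0.2 -0.3 -0.4] gap 0.601 gf 0.0 q6 [ 0.06 -0.05]
0.014 1424 c [-25.6  61.5] [131.2 220.8] 0.2 z 0.028
0.036 1240 c [ -25.1 -112.4] [120.2 130.2] 90.0 z 0.045
0.052 500 c [16.3  4.8] [100.  69.] 82.2 z 0.06
```

View pics/c16.png

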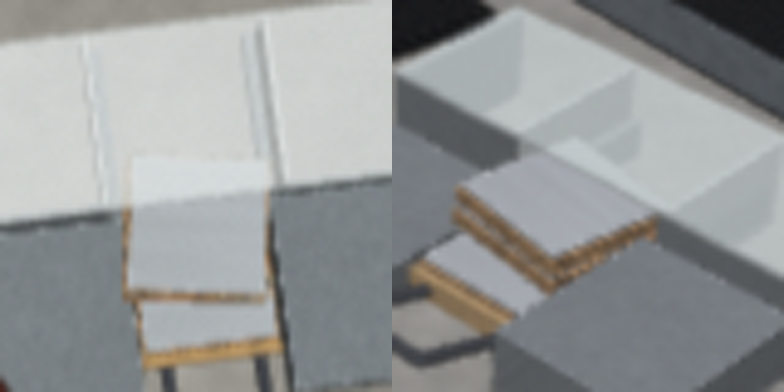

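Now the pair lags the other way: front edge at crop (195,295), lip at (210,355). Closing the drawer part-way should drag the pair back over its own coaster, as the ledge drag did before. I'll do that and watch.

Emit:
drive_tool(
  plan=[
    {"dx": 0.006,"dy": -0.048,"dz": 0,"twist": 0},
    {"dx": 0.006,"dy": -0.048,"dz": 0,"twist": 0},
    {"dx": 0.006,"dy": -0.048,"dz": 0,"twist": 0},
    {"dx": 0.005,"dy": -0.048,"dz": -0.02,"twist": 0},
    {"dx": 0,"dy": 0,"dz": -0.04,"twist": 0},
    {"dx": 0,"dy": 0,"dz": -0.04,"twist": 0},
    {"dx": 0,"dy": 0,"dz": -0.022,"twist": 0},
    {"dx": 0,"dy": 0,"dz": 0,"twist": 0},
  ],
)

```text
clock: 38.6
tool_pos: [0.4472, -0.099, 0.0345]
tool_rot: [-2.098, -2.33, 0.005]
contact_force: [0.1, -0.2, 0.4]
finger_gap: 0.602
grasp_force: 0.0
```

Emit:
drive_tool(
  plan=[
    {"dx": 0,"dy": 0,"dz": 0,"twist": 0},
    {"dx": 0,"dy": 0,"dz": 0,"twist": 0},
    {"dx": 0,"dy": 0,"dz": 0,"twist": 0},
    {"dx": 0.004,"dy": 0.0004,"dz": 0,"twist": 0},
    {"dx": 0.008,"dy": 0.0008,"dz": 0,"twist": 0},
    {"dx": 0.008,"dy": 0.0008,"dz": 0,"twist": 0},
    {"dx": 0.008,"dy": 0.0008,"dz": 0,"twist": 0},
    {"dx": 0.008,"dy": 0.0008,"dz": 0,"twist": 0},
    {"dx": 0.008,"dy": 0.0008,"dz": 0,"twist": 0},
    {"dx": 0.004,"dy": 0.0004,"dz": 0,"twist": 0},
    {"dx": 0,"dy": 0,"dz": 0,"twist": 0},
  ],
  hand=0,
)

```text
clock: 39.98
tool_pos: [0.5001, -0.0947, 0.0385]
tool_rot: [2.099, 2.334, 0.002]
contact_force: [0.2, 0.1, 5.3]
finger_gap: 0.101
grasp_force: 39.6
```

```bash
cat >> h.py <<'E'
def pair(name):
    im,d=save("top",name);P=pts("top",d);cc=w2c(P)*1000;z=P[...,2]
    ok=(d>0)&(im.min(2)>105)&(np.abs(cc[...,1])<70)&(cc[...,0]<48)&(cc[...,0]>-120)
    for nm,m in(("top",ok&(z>.052)&(z<.068)),("in",ok&(z>.02)&(z<.036)&(np.abs(cc[...,1])<46)),("mid",ok&(z>.038)&(z<.05)&(np.abs(cc[...,1])<46))):
        q=cc[m]
        if len(q)>15:
            print(nm,len(q),"min",q.min(0).round(),"max",q.max(0).round(),end=" ")
            for y in(-30,0,30):
                s=q[np.abs(q[:,1]-y)<6]; print(y,"front",s[:,0].min().round(1) if len(s) else None,end="; ")
            for x in(0,20,40):
                s=q[np.abs(q[:,0]-x)<6]; print("x",x,"left",s[:,1].max().round(1) if len(s) else None,end="; ")
            print()
E
python3 - <<'E'
from h import *
st();pair("top17")
E
```

```text
t 39.98 tcp [ 0.5001 -0.0947  0.0385] caddy [-83.6  -3.7] yaw y-axis-caddy deg 0.1 F [0.2 0.1 5.3] gap 0.101 gf 39.6 q6 [-0.33 -0.43]
top 380 min [-13. -59.] max [48. 57.] -30 front -4.5; 0 front -6.8; 30 front -6.1; x 0 left 56.8; x 20 left 51.9; x 40 left 49.6;
```

Emit:
drive_tool(
  plan=[
    {"dx": 0,"dy": 0,"dz": 0,"twist": 0},
    {"dx": 0,"dy": 0,"dz": 0,"twist": 0},
    {"dx": 0,"dy": 0,"dz": 0.04,"twist": 0},
    {"dx": 0.002,"dy": 0,"dz": 0.05,"twist": -0.174},
    {"dx": 0.006,"dy": 0.001,"dz": 0,"twist": -0.175},
    {"dx": 0.006,"dy": 0.001,"dz": 0,"twist": -0.175},
    {"dx": 0.006,"dy": 0.001,"dz": 0,"twist": -0.175},
    {"dx": 0.006,"dy": 0.001,"dz": 0,"twist": -0.175},
    {"dx": 0.006,"dy": 0.001,"dz": 0,"twist": -0.175},
    {"dx": 0.006,"dy": 0.001,"dz": 0,"twist": -0.175},
    {"dx": 0.006,"dy": 0.001,"dz": 0,"twist": -0.175},
    {"dx": 0.006,"dy": 0.002,"dz": 0,"twist": -0.175},
  ],
  hand=0.3,
)

```text
clock: 41.52
tool_pos: [0.5483, -0.0855, 0.1266]
tool_rot: [-3.138, -0.151, 0.001]
contact_force: [0.2, 0.4, 0.5]
finger_gap: 0.301
grasp_force: 0.0
```

Emit:
drive_tool(
  plan=[
    {"dx": 0,"dy": 0,"dz": -0.04,"twist": 0},
    {"dx": 0,"dy": 0,"dz": -0.042,"twist": 0},
    {"dx": 0,"dy": 0,"dz": 0,"twist": 0},
  ],
)

```text
clock: 41.9
tool_pos: [0.5443, -0.0843, 0.041]
tool_rot: [-3.134, -0.16, 0.015]
contact_force: [0.0, -0.4, -0.7]
finger_gap: 0.299
grasp_force: 0.0
```

```bash
python3 - <<'E'
from h import *
st()
E
```

```text
t 41.9 tcp [ 0.5443 -0.0843  0.041 ] caddy [-38.5   2.1] yaw y-axis-caddy deg -90.1 F [ 0.  -0.4 -0.7] gap 0.299 gf 0.0 q6 [-0.28  1.19]
```

Emit:
drive_tool(
  plan=[
    {"dx": 0.006,"dy": 0.0006,"dz": 0,"twist": 0},
    {"dx": 0.006,"dy": 0.0006,"dz": 0,"twist": 0},
    {"dx": 0.005,"dy": 0.0005,"dz": 0,"twist": 0},
    {"dx": 0.004,"dy": 0.0004,"dz": 0,"twist": 0},
    {"dx": 0.004,"dy": 0.0004,"dz": 0,"twist": 0},
    {"dx": 0,"dy": 0,"dz": 0,"twist": 0},
  ],
)

```text
clock: 42.65
tool_pos: [0.5746, -0.083, 0.0455]
tool_rot: [3.137, 0.161, 0.003]
contact_force: [-0.1, 0.5, 0.2]
finger_gap: 0.3
grasp_force: 0.3
```

Emit:
drive_tool(
  plan=[
    {"dx": -0.02,"dy": -0.002,"dz": 0,"twist": 0},
    {"dx": 0,"dy": 0,"dz": 0.05,"twist": 0},
    {"dx": 0,"dy": 0.03,"dz": 0.02,"twist": 0.17},
    {"dx": 0,"dy": 0.045,"dz": 0,"twist": 0.175},
    {"dx": 0,"dy": 0.025,"dz": 0,"twist": 0.175},
    {"dx": 0,"dy": 0.01,"dz": 0,"twist": 0.175},
    {"dx": 0,"dy": 0,"dz": 0,"twist": 0.175},
    {"dx": 0,"dy": 0,"dz": 0,"twist": 0.175},
    {"dx": 0,"dy": 0,"dz": 0,"twist": 0.175},
    {"dx": 0,"dy": 0,"dz": 0,"twist": 0.175},
    {"dx": 0,"dy": 0,"dz": 0,"twist": 0.175},
  ],
)

```text
clock: 44.02
tool_pos: [0.5545, 0.0255, 0.1153]
tool_rot: [2.098, 2.336, 0.004]
contact_force: [-0.4, 0.3, -0.2]
finger_gap: 0.299
grasp_force: 0.0
```

```bash
cat >> h.py <<'E'
def bar(name):
    z=np.load(f"pics/{name}.npz");im,d=z["im"],z["d"];v,u=np.indices(d.shape);m=im.max(2)<75
    q=w2c(ray("top",np.c_[u[m],v[m]],.04))*1000;q=q[(np.abs(q[:,1])<22)&(q[:,0]<40)&(q[:,0]>-150)];print("bar x",len(q),q[:,0].mean().round(1) if len(q) else None)
E
python3 - <<'E'
from h import *
st();pair("top18");bar("top18");bar("top0")
E
```

```text
t 44.02 tcp [0.5545 0.0255 0.1153] caddy [-17.  110.3] yaw y-axis-caddy deg 0.2 F [-0.4  0.3 -0.2] gap 0.299 gf 0.0 q6 [-0.08 -0.19]
top 271 min [-88. -70.] max [47. 36.] -30 front 6.7; 0 front 6.5; 30 front 6.7; x 0 left -8.7; x 20 left 34.8; x 40 left 28.9; 
bar x 0 None
bar x 10 -23.1
```

```bash
python3 - <<'E'
from h import *
im=np.load("pics/top18.npz")["im"].astype(int)
p0=c2w(-.12,-.005)
K,p,Rm=cam("top")
for x in range(-110,31,5):
    r=[]
    for y in (-20,-10,0,10):
        w=np.r_[c2w(x/1000,y/1000),.04];c=Rm.T@(w-p);u,v=K[:2,:2]@(c[:2]/c[2])+K[:2,2];r.append(int(im[int(round(v)),int(round(u))].mean()))
    print(x,r,end=" | ")
E
```

```text
-110 [146, 151, 157, 156] | -105 [145, 148, 155, 157] | -100 [147, 147, 151, 157] | -95 [147, 149, 151, 155] | -90 [151, 152, 151, 157] | -85 [133, 150, 149, 127] | -80 [99, 84, 113, 91] | -75 [75, 75, 81, 75] | -70 [132, 139, 124, 133] | -65 [156, 154, 148, 154] | -60 [157, 150, 150, 156] | -55 [154, 151, 152, 155] | -50 [153, 155, 155, 150] | -45 [153, 161, 156, 150] | -40 [156, 159, 155, 151] | -35 [155, 156, 151, 152] | -30 [155, 151, 149, 151] | -25 [154, 150, 149, 148] | -20 [151, 149, 150, 147] | -15 [150, 152, 150, 149] | -10 [148, 154, 148, 146] | -5 [132, 141, 131, 129] | 0 [127, 138, 130, 125] | 5 [110, 111, 119, 105] | 10 [168, 156, 159, 113] | 15 [183, 184, 181, 182] | 20 [185, 184, 181, 183] | 25 [184, 184, 182, 183] | 30 [183, 184, 182, 181] |
```

Front edges are now straight and match the drawer's coaster (pair front at 6.6 mm, drawer coaster front about 6.3 mm). Next I push the pair off the low ledge from the left with the fingers closed.

Emit:
drive_tool(
  plan=[
    {"dx": 0.02,"dy": 0,"dz": 0,"twist": 0},
    {"dx": 0.02,"dy": 0,"dz": 0,"twist": 0},
    {"dx": 0.012,"dy": -0.01,"dz": 0,"twist": -0.003},
    {"dx": 0,"dy": -0.008,"dz": -0.03,"twist": 0},
    {"dx": 0,"dy": 0,"dz": -0.038,"twist": 0},
    {"dx": 0,"dy": 0,"dz": 0,"twist": 0},
  ],
  hand=0,
)

```text
clock: 44.82
tool_pos: [0.6036, 0.0066, 0.0447]
tool_rot: [-2.109, -2.323, 0.004]
contact_force: [0.5, 0.3, 0.4]
finger_gap: -0.003
grasp_force: 0.0
```

```bash
python3 - <<'E'
from h import *
st()
E
```

```text
t 44.83 tcp [0.6036 0.0066 0.0447] caddy [29.9 86.4] yaw y-axis-caddy deg -0.4 F [0.5 0.3 0.4] gap -0.003 gf 0.0 q6 [-0.11 -0.2 ]
```

Emit:
drive_tool(
  plan=[
    {"dx": 0.0005,"dy": -0.007,"dz": 0,"twist": 0},
    {"dx": 0.0005,"dy": -0.006,"dz": 0,"twist": 0},
    {"dx": 0.0005,"dy": -0.005,"dz": 0,"twist": 0},
    {"dx": 0.0005,"dy": -0.004,"dz": 0,"twist": 0},
    {"dx": 0.0005,"dy": -0.003,"dz": 0,"twist": 0},
    {"dx": 0,"dy": -0.002,"dz": 0,"twist": 0},
    {"dx": 0,"dy": 0,"dz": 0,"twist": 0},
  ],
)

```text
clock: 45.7
tool_pos: [0.6082, -0.0198, 0.0473]
tool_rot: [-2.109, -2.328, -0.001]
contact_force: [-0.6, 4.6, 3.7]
finger_gap: -0.002
grasp_force: 1.9
```

```bash
python3 - <<'E'
from h import *
st()
E
```

```text
t 45.7 tcp [ 0.6082 -0.0198  0.0473] caddy [31.7 59.7] yaw y-axis-caddy deg -0.3 F [-0.6  4.6  3.7] gap -0.002 gf 1.9 q6 [-0.15 -0.25]
```

Emit:
drive_tool(
  plan=[
    {"dx": -0.001,"dy": 0.02,"dz": 0,"twist": 0.003},
    {"dx": 0,"dy": 0.01,"dz": 0.06,"twist": 0},
    {"dx": -0.05,"dy": 0.03,"dz": 0.05,"twist": 0},
    {"dx": -0.06,"dy": 0.03,"dz": 0,"twist": 0},
    {"dx": -0.05,"dy": 0,"dz": 0,"twist": 0},
  ],
  hand=0.5,
)

```text
clock: 46.32
tool_pos: [0.4592, 0.0631, 0.1481]
tool_rot: [2.101, 2.332, -0.0]
contact_force: [0.1, -0.3, -0.5]
finger_gap: 0.504
grasp_force: 0.0
```

```bash
python3 - <<'E'
from h import *
st();pair("top19");im,d=read_camera("top");s,_=save("side","side19")
a=cv2.resize(im[130:210,250:330],None,fx=4.9,fy=4.9,interpolation=cv2.INTER_CUBIC);b=cv2.resize(s[170:250,290:370],None,fx=4.9,fy=4.9,interpolation=cv2.INTER_CUBIC)
cv2.imwrite("pics/c19.png",np.hstack([a,b])[:,:,::-1])
E
```

```text
t 46.33 tcp [0.4592 0.0631 0.1481] caddy [-107.9  157.5] yaw y-axis-caddy deg 0.0 F [ 0.1 -0.3 -0.5] gap 0.504 gf 0.0 q6 [-0.01 -0.12]
top 342 min [  5. -66.] max [48. 49.] -30 front 6.8; 0 front 6.3; 30 front 7.6; x 0 left -36.2; x 20 left 48.5; x 40 left 48.7;
```

View pics/c19.png

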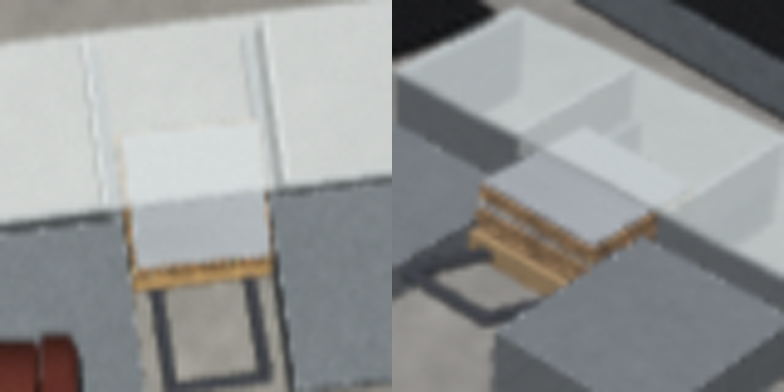

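The pile is square again and off the ledge: left edge at y 48.6, front at crop (200,265) just behind the lip. Now I shut the drawer from here.

Emit:
drive_tool(
  plan=[
    {"dx": 0.012,"dy": -0.039,"dz": 0,"twist": 0},
    {"dx": 0.012,"dy": -0.039,"dz": 0,"twist": 0},
    {"dx": 0.012,"dy": -0.039,"dz": 0,"twist": 0},
    {"dx": 0.012,"dy": -0.039,"dz": 0,"twist": 0},
    {"dx": 0,"dy": 0,"dz": -0.02,"twist": 0},
    {"dx": 0,"dy": 0,"dz": 0,"twist": 0},
  ],
)

```text
clock: 47.22
tool_pos: [0.5084, -0.0946, 0.1263]
tool_rot: [-2.106, -2.328, 0.003]
contact_force: [-0.2, 0.2, -0.7]
finger_gap: 0.499
grasp_force: 0.0
```

```bash
python3 - <<'E'
from h import *
st();print(c2w(-.078,-.003))
E
```

```text
t 47.23 tcp [ 0.5084 -0.0946  0.1263] caddy [-75.3  -4.5] yaw y-axis-caddy deg -0.2 F [-0.2  0.2 -0.7] gap 0.499 gf 0.0 q6 [-0.32 -0.42]
[ 0.50552735 -0.09344254]
```

Emit:
drive_tool(
  plan=[
    {"dx": -0.003,"dy": 0.002,"dz": -0.03,"twist": 0},
    {"dx": 0,"dy": 0,"dz": -0.035,"twist": 0},
    {"dx": 0,"dy": 0,"dz": -0.023,"twist": 0},
    {"dx": 0,"dy": 0,"dz": 0,"twist": 0},
    {"dx": 0,"dy": 0,"dz": 0,"twist": 0},
  ],
)

```text
clock: 47.85
tool_pos: [0.5069, -0.0919, 0.041]
tool_rot: [2.104, 2.33, 0.001]
contact_force: [0.1, -0.1, 0.6]
finger_gap: 0.502
grasp_force: 0.0
```

Emit:
drive_tool(
  plan=[
    {"dx": 0,"dy": 0,"dz": 0,"twist": 0},
    {"dx": 0,"dy": 0,"dz": 0,"twist": 0},
    {"dx": 0,"dy": 0,"dz": 0,"twist": 0},
    {"dx": 0,"dy": 0,"dz": 0,"twist": 0},
    {"dx": 0.001,"dy": 0.0001,"dz": 0,"twist": 0},
    {"dx": 0.002,"dy": 0.0002,"dz": 0,"twist": 0},
    {"dx": 0.003,"dy": 0.0003,"dz": 0,"twist": 0},
    {"dx": 0.004,"dy": 0.0004,"dz": 0,"twist": 0},
    {"dx": 0.004,"dy": 0.0004,"dz": 0,"twist": 0},
    {"dx": 0.004,"dy": 0.0004,"dz": 0,"twist": 0},
    {"dx": 0.004,"dy": 0.0004,"dz": 0,"twist": 0},
    {"dx": 0.004,"dy": 0.0004,"dz": 0,"twist": 0},
  ],
  hand=0,
)

```text
clock: 49.35
tool_pos: [0.5323, -0.0893, 0.0412]
tool_rot: [2.105, 2.331, 0.001]
contact_force: [-1.4, 0.7, 7.0]
finger_gap: 0.095
grasp_force: 39.4
```

```bash
python3 - <<'E'
from h import *
st();pair("top20")
E
```

```text
t 49.35 tcp [ 0.5323 -0.0893  0.0412] caddy [-50.9  -1.6] yaw y-axis-caddy deg -0.1 F [-1.4  0.7  7. ] gap 0.095 gf 39.4 q6 [-0.3 -0.4]
top 53 min [ 33. -48.] max [48. 49.] -30 front 38.4; 0 front 41.9; 30 front 39.8; x 0 left None; x 20 left None; x 40 left 48.8;
```

Emit:
drive_tool(
  plan=[
    {"dx": 0.004,"dy": 0.0004,"dz": 0,"twist": 0},
    {"dx": 0.004,"dy": 0.0004,"dz": 0,"twist": 0},
    {"dx": 0.004,"dy": 0.0004,"dz": 0,"twist": 0},
    {"dx": 0.004,"dy": 0.0004,"dz": 0,"twist": 0},
    {"dx": 0.003,"dy": 0.0003,"dz": 0,"twist": 0},
    {"dx": 0.003,"dy": 0.0003,"dz": 0,"twist": 0},
    {"dx": 0.002,"dy": 0.0002,"dz": 0,"twist": 0},
    {"dx": 0.001,"dy": 0.0001,"dz": 0,"twist": 0},
    {"dx": 0.001,"dy": 0.0001,"dz": 0,"twist": 0},
    {"dx": 0.001,"dy": 0,"dz": 0,"twist": 0},
    {"dx": 0,"dy": 0,"dz": 0,"twist": 0},
  ],
)

```text
clock: 50.78
tool_pos: [0.5586, -0.0865, 0.0412]
tool_rot: [-2.105, -2.331, 0.0]
contact_force: [-2.5, 1.2, 8.0]
finger_gap: 0.095
grasp_force: 39.9
```

Emit:
drive_tool(
  plan=[
    {"dx": 0,"dy": 0,"dz": 0,"twist": 0},
    {"dx": 0,"dy": 0,"dz": 0,"twist": 0},
    {"dx": 0,"dy": 0,"dz": 0,"twist": 0},
    {"dx": 0,"dy": 0,"dz": 0.03,"twist": 0},
    {"dx": 0,"dy": 0,"dz": 0.05,"twist": 0},
    {"dx": -0.03,"dy": 0,"dz": 0.05,"twist": 0},
    {"dx": -0.05,"dy": 0,"dz": 0.02,"twist": 0},
    {"dx": -0.05,"dy": 0,"dz": 0,"twist": 0},
    {"dx": 0,"dy": 0,"dz": 0,"twist": 0},
  ],
  hand=0.5,
)

```text
clock: 51.9
tool_pos: [0.4245, -0.0856, 0.1883]
tool_rot: [-2.105, -2.328, 0.002]
contact_force: [0.2, 0.1, -0.0]
finger_gap: 0.502
grasp_force: 0.0
```

```bash
python3 - <<'E'
from h import *
st();im,d=save("top","top21");K,p,Rm=cam("top")
def prof(xs,z,ys,ax):
    for x in xs:
        r=[]
        for y in ys:
            a=(x,y) if ax==0 else (y,x)
            w=np.r_[c2w(a[0]/1000,a[1]/1000),z];c=Rm.T@(w-p);u,v=K[:2,:2]@(c[:2]/c[2])+K[:2,2]
            r.append(tuple(int(k) for k in cv2.getRectSubPix(im,(1,1),(float(u),float(v)))[0,0]))
        print(x,r)
print("x profile z.06");prof(range(20,176,4),.06,(-30,0,30),0)
print("bar z.04");prof(range(-36,-8,3),.04,(-15,10),0)
print("y profile");prof(list(range(-60,-42,3))+list(range(42,62,3)),.06,(80,130),1)
E
```

```text
t 51.9 tcp [ 0.4245 -0.0856  0.1883] caddy [-157.8   13.2] yaw y-axis-caddy deg -0.2 F [ 0.2  0.1 -0. ] gap 0.502 gf 0.0 q6 [-0.36 -0.46]
x profile z.06
20 [(66, 68, 73), (150, 148, 140), (116, 115, 111)]
24 [(68, 70, 74), (153, 151, 143), (128, 127, 120)]
28 [(69, 70, 75), (154, 152, 145), (135, 134, 127)]
32 [(68, 71, 77), (156, 154, 146), (131, 130, 125)]
36 [(68, 71, 75), (155, 152, 145), (128, 126, 122)]
40 [(73, 73, 76), (150, 144, 134), (122, 118, 111)]
44 [(112, 97, 81), (152, 133, 106), (132, 116, 92)]
48 [(167, 138, 99), (176, 146, 104), (170, 142, 101)]
52 [(184, 165, 138), (186, 166, 139), (188, 169, 143)]
56 [(194, 188, 177), (192, 186, 176), (196, 191, 182)]
60 [(206, 208, 205), (203, 203, 198), (202, 202, 196)]
64 [(212, 216, 217), (209, 213, 213), (210, 213, 210)]
68 [(213, 218, 218), (212, 218, 218), (211, 216, 216)]
72 [(213, 217, 218), (212, 217, 218), (211, 216, 217)]
76 [(213, 217, 218), (211, 217, 217), (211, 216, 217)]
80 [(212, 217, 218), (211, 216, 217), (211, 216, 217)]
84 [(213, 219, 219), (211, 217, 217), (211, 217, 217)]
88 [(212, 218, 218), (211, 217, 21
[... 1384 characters left out ...]
)]
-21 [(80, 82, 84), (82, 83, 85)]
-18 [(107, 107, 104), (110, 110, 107)]
-15 [(137, 135, 128), (136, 134, 128)]
-12 [(151, 149, 141), (148, 145, 139)]
-9 [(155, 153, 145), (149, 147, 139)]
y profile
-60 [(172, 176, 175), (172, 176, 175)]
-57 [(175, 180, 179), (176, 182, 180)]
-54 [(194, 199, 199), (192, 197, 197)]
-51 [(199, 203, 202), (201, 205, 203)]
-48 [(208, 210, 208), (208, 212, 210)]
-45 [(212, 215, 215), (211, 217, 217)]
42 [(211, 216, 216), (212, 217, 218)]
45 [(210, 215, 215), (212, 215, 214)]
48 [(209, 211, 207), (204, 203, 196)]
51 [(199, 197, 192), (204, 201, 194)]
54 [(199, 203, 203), (200, 203, 200)]
57 [(200, 205, 205), (199, 204, 204)]
60 [(203, 209, 209), (202, 206, 207)]
```

```bash
python3 -c "
from station import ctrl
print(ctrl.hand_in())"
```

```text
the job is handed in; nothing more can be done
None
```

I handed the job in at about 52 s: the drawer is shut to within about 1 mm and the last top view showed the pile square in it. On the first closing the upper two coasters slipped by about 30 mm, so I reopened the drawer and realigned them before shutting it again; no verdict was returned.

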